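# Trim a slotted valve with a flat screwdriver

### The job

Take the orange flat screwdriver from its stand, set it upright into the collar of the valve block and turn it lightly, pressing only gently, until the blade drops fully into the slot of the sprung screw. Then turn the screw clockwise until the valve's pointer stands inside the green band, and put the screwdriver back upright in its stand, sitting fully down in its hole. Turn the valve only with the screwdriver, never force the blade, and leave the beaker, the timer and the vial where they are.

Things in the scene. Friction and masses are not known exactly. Their poses are not given: they have to be found in the camera images.
- screwdriver: Flat screwdriver, 155 mm long, about 90 g, standing blade down in the stand at the start. Origin at the middle of the blade's lower edge; z runs up the shaft to the handle, x along the blade's width. Blade 12 mm wide (x), 2 mm thick (y), 22 mm long; round 7 mm shaft from there up to z = 65 mm. A half turn about z makes no difference to the blade.
- handle (a point): Middle of the screwdriver's round orange handle, on its axis, 110 mm above the blade's edge. The handle is 26 mm in diameter and runs from 65 to 155 mm above the blade's edge; it can be gripped at any yaw. Axes as the screwdriver's.
- stand: Grey two-tier tool stand, 80 x 70 mm (x, y), 79 mm high over its four post caps, fixed. Origin under its centre. The upper plate is 12 mm thick with its top at z = 76 mm; the lower board's top is at 8 mm.
- stand_hole (a point): Centre of the mouth of the stand's large hole, in the top of the upper plate, 76 mm above the worktop. The hole is 18 mm in diameter with a 2 mm chamfer and goes through. The screwdriver hangs in it with the handle's shoulder on the plate, blade edge 65 mm below this point. Two 7 mm holes beside it are not used.
- valve: Aluminium valve block, 110 x 104 mm (x, y) at its base plate, with tube stubs on its +y and -y sides reaching 72 mm from the centre; fixed. Origin under its centre, on the turning axis; z up. Its top is a white graduated face at z = 35 mm, in whose middle a black pointer dial of 24 mm radius turns about the vertical axis.
- collar_mouth (a point): Centre of the mouth of the brass collar on the pointer dial, 55.5 mm above the worktop, on the turning axis. The collar surrounds the slotted screw: inner width 15 mm (eight-sided inside), flared to 21 mm over the top 4 mm, outer diameter 30 mm at the mouth.
- screw_face (a point): Point on the turning axis at the height of the slotted screw's face when nothing presses on it: 47 mm above the worktop, 8.5 mm below the collar's mouth. The screw is sprung: it takes about 1.5 N to start it down and 1 N more per mm, with a hard stop after 4 mm. Its slot is 4.2 mm wide, 6 mm deep and 15 mm long, centred on the axis.
- trim (a joint): Angle of the valve's pointer in rad: 0 in the middle of the green band (orange pointer line along the valve's -x), growing clockwise seen from above; starts between -1.2 and -0.6. End stops at -1.6 and 0.6. Collar and slotted screw turn with it; turning takes about 0.04 N m and it stays where it is left.
- green_band (a point): Middle of the green band, 39 mm from the axis towards the valve's -x, 36 mm above the worktop. It spans pointer angles -0.13 to 0.13 rad. The slot's direction is NOT measured: it lies anywhere within 43 degrees either side of the pointer's line. The blade drops in within about 8 degrees of it; the spring then lifts the screw over the blade and the force falls away.
- beaker: Clear beaker, 53 mm in diameter, 70 mm high, origin under its centre; leave alone.
- lab_timer: White lab timer, 72 x 62 x 19 mm, origin under its centre; leave alone.
- vial_3: Small glass vial with blue cap, 27 mm in diameter, 66 mm high, origin under its centre; leave alone.
Mind the look-alikes: they are no part of the job. There is more than one size of the valve; the job needs the smaller.

How it is judged:
On the way, in this order (a step that is already met when the one before it is completed fails the run):
1. the blade's edge is at least 5.6 mm below the screw's free face (in the slot; the spring alone allows 4) and within 4 mm of the axis, the pointer still short of the green band (z of screwdriver in the frame of screw_face below -0.0056 m and horizontal distance between screwdriver and screw_face below 0.004 m and value of joint trim below -0.2 rad), for 0.1 s.
2. the pointer has been turned into the green band with the blade still in the slot (value of joint trim between -0.13 and 0.13 rad and horizontal distance between screwdriver and screw_face below 0.005 m and z of screwdriver in the frame of screw_face below -0.001 m), for 0.1 s.
At the end, for the whole second after the job is handed in: The pointer stands inside the green band (within 0.13 rad of its middle) and the screwdriver stands at rest, upright within 0.1 rad, in the stand's large hole, its shoulder within 3 mm of the plate (value of joint trim between -0.13 and 0.13 rad and horizontal distance between screwdriver and stand_hole below 0.009 m and angle between screwdriver's own z axis and vertical below 0.1 rad and z of screwdriver in the frame of stand_hole below -0.062 m and linear speed of screwdriver below 0.02 m/s); the robot touches nothing.
It fails at once if the blade is pressed on the valve with more than 15 N while it is not down in the slot (edge less than 5.6 mm below the screw's free face) (contact force between screwdriver and valve above 15 N and z of screwdriver in the frame of screw_face above -0.0056 m).
It fails at once if the screwdriver bears on the valve with more than 25 N at any time (contact force between screwdriver and valve above 25 N).
It fails at once if the gripper or arm touches the valve (contact force between any of the fingers, the arm and valve above 1 N).
It fails at once if the beaker, the timer or the vial is moved by more than 15 mm (distance of any of beaker, lab_timer, vial_3 from where it was at the start of the episode above 0.015 m).
It also fails if it takes over 72 s, if anything falls off the work surface, if the arm or the gripper's body presses on something with over 40 N, if the wrist force passes 120 N, or if a joint passes its speed limit or range.

### The arm

A 6-joint arm with a two-finger parallel gripper is mounted at the origin on a cart in front of the work surface, level with it; the furniture and walls round the work are solid. World frame = base frame: x ahead of the robot, y to its left, z up, the work surface at z = 0. Lengths are in m, angles in rad, forces in N, time in s.
With the tool pointing down it reaches from about 0.25 to 0.775 m from the base axis. Payload 4 kg.
Tool frame: the origin (TCP) lies between the finger pads; the fingertips stand 11 mm ahead of it and the grasp point (between the pads) lies 8 mm behind it; z points along the fingers, y is the direction in which the jaws open and shut (so a half turn about z gives the same grasp; the last joint's range is limited). The gripper opens to 85 mm and grips with 20 to 120 N. Pads are 22 mm wide; open, the fingers measure 114 mm over their backs; the gripper's body (76 mm by 85 mm) begins 54 mm behind the grasp point. The pads swing forward as they close: fully open they stand 13 mm farther back than shut.
Start: joints at [-1.448, 0.087, 1.371, -0, 1.684, -0.103], TCP at [0.123, -0.536, 0.242] pointing down, gripper open.
Joint ranges: [-3.1, 3.1], [-0.76, 2.03], [0.27, 2.55], [-1.08, 4.22], [0.17, 2.65], [-2.57, 2.57]. Speed limits (rad/s): [2.79, 2.79, 3.14, 3.14, 3.14, 3.14].

### API

Orientations are given as a unit quaternion [w, x, y, z].
In Python, from station import sensors, optics, robot gives the robot as it stands. The module is installed in compiled form; this text tells all that it offers.
- The arm moves only by the tool servo_tool, never from a script. Its argument "deltas" is a list that holds one entry, the list of rows, each a list of 7 numbers: the turn, a rotation vector about the tool's x, y, z in degrees, then the shift along the tool's x, y, z in m, then the finger opening in m, from 0 to 0.0854. A call has 1 to 10 rows; each row shifts and turns the commanded pose from where the row before left it, along the tool's axes as they then stand; what a row does not reach is not made up. A row lasts 1/10 s, in which the tool goes at most 50 mm and 8.59 degrees, less where a joint would pass 70% of its speed; a pose out of reach is approached as far as the arm can. A call is refused whole if a number of a shift passes 0.05 or a number of a turn 8.59, either way. A call with a gripper value outside its range is refused whole. The fingers move at their own pace and stop on an object; the grip force is fixed at half the most. Time passes only in rows, so rows that do not move let the fingers close. It gives the time, the measured TCP pose, the force and the opening at its end, in the units of the state.
- sensors.observe(): the state, without advancing time (a new reading comes with each control period).
- optics.get_image(name): name is "scene" or "top" or "wrist"; returns a dict with "image" (384x512x3 uint8, red, green, blue), "vertical_fov" (degrees; the focal length in pixels is half the picture's height over the tangent of half this angle, whatever the lens; pixels are square), "cx", "cy" (the principal point, pixels), "k1" (the pictures are not rectified: a ray, as slopes to the right and down, at radius r is drawn at 1 + k1 r^2 times it, then the intrinsics apply), "world_from_camera" (4x4, takes a point from camera to world coordinates). Camera axes: x right, y up, looking along -z (the intrinsics and any distortion apply to the point x, -y, -z); pixel columns grow to the right and rows downward; lengths in m; the calibration is good to about 2 mm. A picture is of the moment at which its call begins. There is no depth.
- robot.job_done(): hands the job in, once; it reports no verdict.
Trained networks look in a picture, given as the dict that the camera call returned (one of the last four; its "shot" number tells which), for a name from the list of things; names that differ only in an ending like _2 or _b are one class to them, and where a whole thing is asked for, a point or a joint stands for the part that bears it (a point fixed in the world has none). Each returns a list of dicts, best first, with "score" (0 to 1); they miss things now and then, are a little off and sometimes report something else, mostly with a low value. They report only what shows in the picture. A call takes as long as a camera call. They do not tell look-alikes from the thing itself.
- optics.masks_of(picture, name): "pixels" (384x512 bool, what is visible of it) and "centre" ([column, row] in pixels, amid what is visible of it).
The state is a dict: "clock": time; "joint_pos": joint angles; "joint_vel": joint speeds; "tau": joint torques, N m; "eef_pos": TCP position; "tcp_rot": TCP orientation; "wrist_force": force on the tool from outside, world axes, zero at the start; "torque": the same for the moment, N m; "opening": opening from 0.0 (shut) to 1.0 (fully open).
Only numpy, scipy, OpenCV 4.12 (cv2) and the standard library are available. Lean on these libraries where they do the work, as an engineer would, in place of code of your own. Each camera call takes 0.05 s, during which the arm holds its last target.

## Working session

There is one attempt and no reset: what is moved stays moved. The work goes in short steps, Python scripts to look and compute and a tool call to move; the robot and the scene stay as the last step left them, time stands still between calls to the robot, and variables do not carry over. Pictures are saved under pics/ and viewed, and the job is handed in when it is done.

Besides the shell and the picture viewer there is one more tool, called after "Call:" as a command line: name --argument value ..., lists and objects as JSON in quotes. servo_tool: Moves the arm, as the interface text tells. Its arguments: {"type":"object","properties":{"deltas":{"type":"array","items":{"type":"array","items":{"type":"array","items":{"type":"number"}}}}},"required":["deltas"]}

```bash
mkdir -p pics
cat > h.py <<'E'
import numpy as np, cv2, pickle
from station import sensors, optics, robot
def K(p):
    H,W=p["image"].shape[:2]; f=H/2/np.tan(np.radians(p["vertical_fov"])/2); return f,p["cx"],p["cy"],p["k1"]
def proj(p,X):
    f,cx,cy,k=K(p); T=np.linalg.inv(np.array(p["world_from_camera"])); X=np.atleast_2d(X)
    c=X@T[:3,:3].T+T[:3,3]; u=c[:,0]/-c[:,2]; v=-c[:,1]/-c[:,2]; s=1+k*(u*u+v*v)
    return np.c_[cx+f*u*s, cy+f*v*s]
def ray(p,px):
    f,cx,cy,k=K(p); d=np.array([(px[0]-cx)/f,(px[1]-cy)/f]); u=d.copy()
    for _ in range(30): u=d/(1+k*(u@u))
    T=np.array(p["world_from_camera"]); r=T[:3,:3]@np.array([u[0],-u[1],-1]); return T[:3,3],r/np.linalg.norm(r)
def onz(p,px,z):
    o,r=ray(p,px); return o+r*(z-o[2])/r[2]
def tri(ps,pxs):
    A=np.zeros((3,3));b=np.zeros(3)
    for p,x in zip(ps,pxs):
        o,r=ray(p,x);M=np.eye(3)-np.outer(r,r);A+=M;b+=M@o
    return np.linalg.solve(A,b)
def save(p,n,s=1.5,crop=None):
    im=p["image"][:,:,::-1].copy()
    if crop: a,b,c,d=crop; im=im[b:d,a:c]
    cv2.imwrite("pics/"+n,cv2.resize(im,None,fx=s,fy=s,interpolation=cv2.INTER_CUBIC))
E
python3 - <<'E'
from h import *
s=sensors.observe();print(s)
for n in ["scene","top","wrist"]:
    p=optics.get_image(n); save(p,n+"0.png"); pickle.dump(p,open(n+"0.pkl","wb"))
    print(n,p["vertical_fov"],p["cx"],p["cy"],p["k1"],np.round(p["world_from_camera"],3).tolist())
    for nm in ["screwdriver","stand","valve","collar_mouth","beaker","lab_timer","vial_3"]:
        for r in optics.masks_of(p,nm): print(nm,round(r["score"],2),np.round(r["centre"],1),r["pixels"].sum())
E
```

```text
{'clock': 0.0, 'joint_pos': array([-1.44805708e+00,  8.79759129e-02,  1.37226037e+00,  8.35512970e-06,
        1.68363311e+00, -1.03117070e-01]), 'joint_vel': array([ 0.00118786, -0.00068778,  0.00137242,  0.00012008,  0.00120954,
        0.0015231 ]), 'tau': array([-4.47048205e-04, -3.51861656e+01, -3.13278079e+01, -1.98838552e-04,
        1.06898698e-02, -2.30020845e-05]), 'eef_pos': array([ 0.12309712, -0.53555302,  0.24112459]), 'tcp_rot': array([-1.13835538e-03,  9.93629693e-01,  1.12688678e-01, -7.01713408e-06]), 'wrist_force': array([0.55707627, 0.44847252, 0.03214445]), 'torque': array([-0.0241779 ,  0.01773021,  0.033482  ]), 'opening': 1.0023772095328587}
scene 50.37386249368971 254.8395848728039 180.59984791174384 -0.1384209111534669 [[0.885, 0.304, -0.353, 0.289], [-0.466, 0.613, -0.639, -0.464], [0.022, 0.73, 0.684, 0.713], [0.0, 0.0, 0.0, 1.0]]
screwdriver 0.71 [189.5 137.9] 388
screwdriver 0.53 [284.7 280.4] 2835
stand 0.7 [190.8 160.7] 1186
valve 0.72 [373.7 243. ] 4075
valve 0.71 [287.3 278.3] 2856
collar_mouth 0.96 [286.9 281.2] 2879
collar_mouth 0.57 [367.3 241.6] 
[... 278 characters left out ...]
.024, 0.127, 0.992, 1.223], [0.0, 0.0, 0.0, 1.0]]
screwdriver 0.57 [163.4 217.4] 163
stand 0.62 [172.2 218.1] 842
valve 0.74 [325.4 119.7] 2822
valve 0.59 [325.6 195.9] 1699
collar_mouth 0.72 [325.4 199.3] 1717
collar_mouth 0.58 [325.6 124.6] 2794
collar_mouth 0.38 [252.2 274. ] 79
beaker 0.87 [251.3 159.6] 387
beaker 0.63 [322.2 198.9] 1747
beaker 0.34 [327.  198.3] 296
lab_timer 0.77 [249.3 224.3] 627
lab_timer 0.73 [165.1 213.8] 160
lab_timer 0.42 [323.3 201.9] 1640
vial_3 0.54 [253.9 275.5] 95
wrist 69.34683831129404 255.82182036312682 189.7529402990335 0.009191228332257698 [[0.223, 0.936, 0.272, 0.192], [-0.975, 0.215, 0.062, -0.519], [-0.001, -0.279, 0.96, 0.375], [0.0, 0.0, 0.0, 1.0]]
```

View pics/scene0.png

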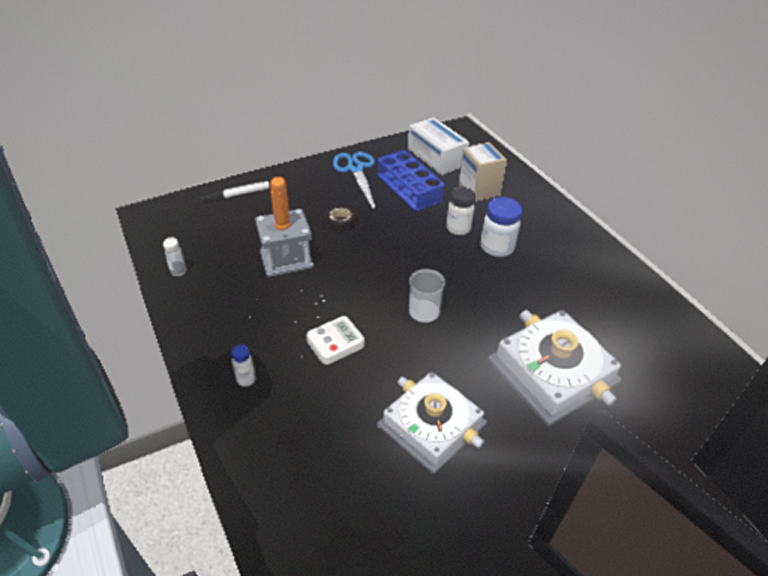

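View pics/top0.png

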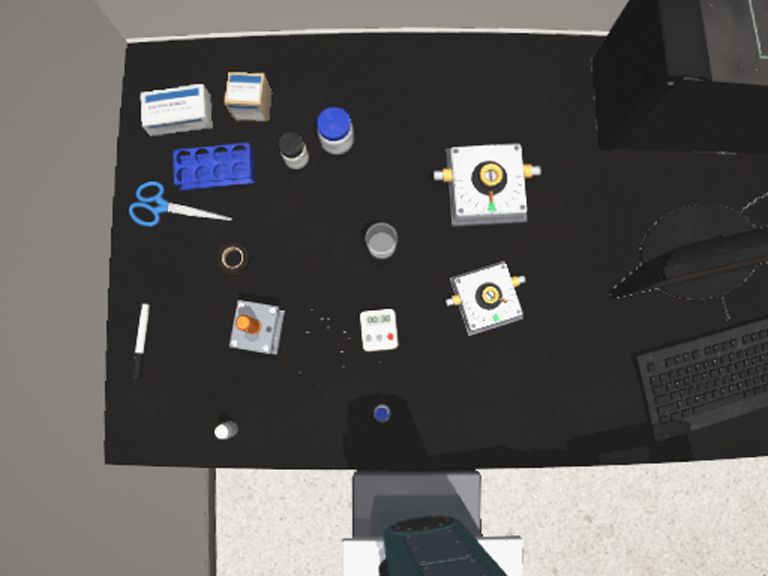

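View pics/wrist0.png

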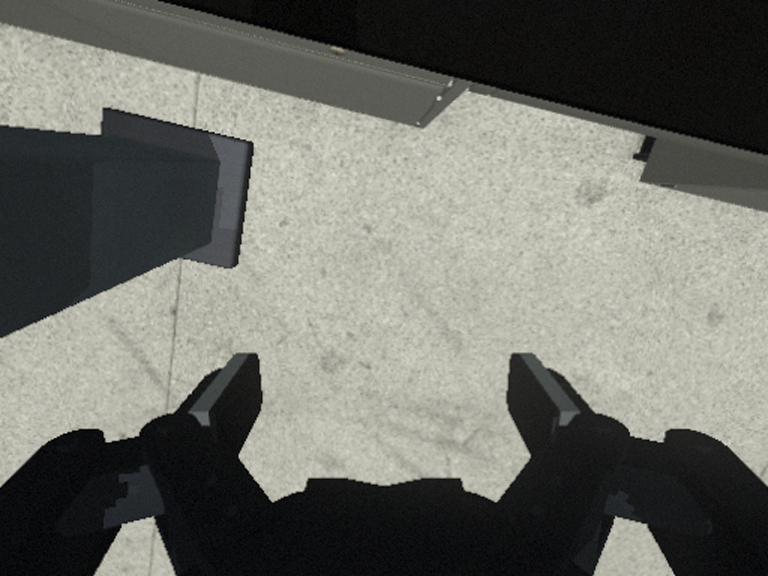

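Run:
```python
from h import *
s=pickle.load(open("scene0.pkl","rb"));t=pickle.load(open("top0.pkl","rb"))
save(s,"scA.png",5,(120,90,260,210)); save(s,"scB.png",4,(230,200,430,340)); save(t,"tA.png",5,(270,80,390,240)); save(t,"tB.png",5,(140,180,220,260))
```

```text
(no output)
```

View pics/scA.png

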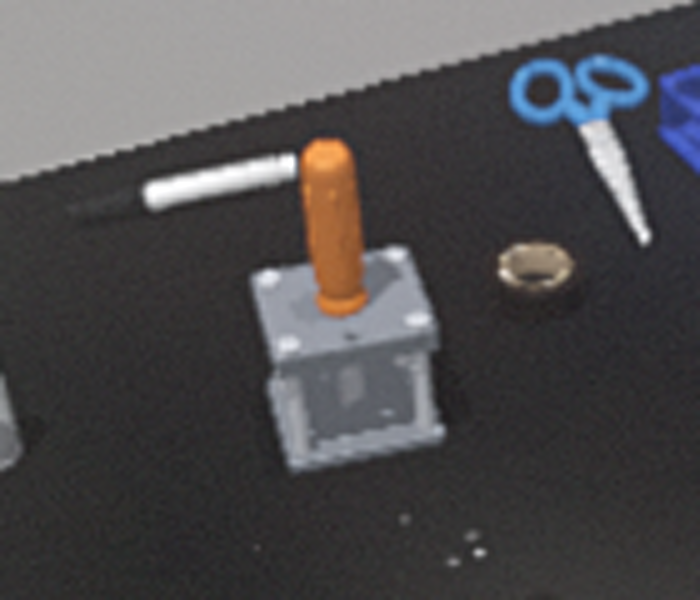

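View pics/scB.png

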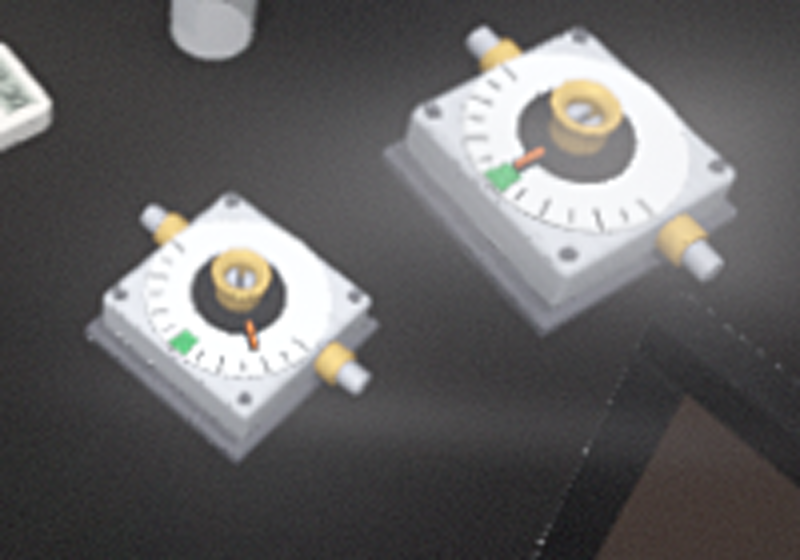

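View pics/tA.png

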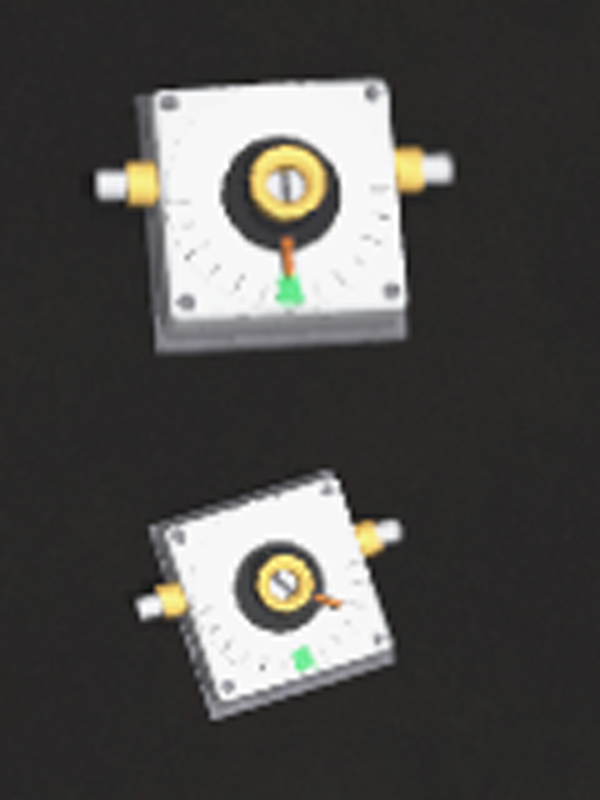

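View pics/tB.png

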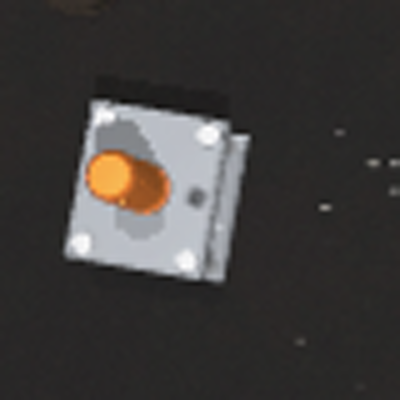

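Smaller valve at top (325,196) px, orange pointer clockwise-short of green; the larger look-alike at (325,120) already has its pointer on green. The smaller fits the job (size, pointer short of the band). The screwdriver top is at top (162,215), in its stand.

Run:
```python
from h import *
s=pickle.load(open("scene0.pkl","rb"));t=pickle.load(open("top0.pkl","rb"))
c=lambda x,y,k,a,b:(x/k+a,y/k+b)
# handle top
print("handle top tri",tri([s,t],[c(327,150,5,120,90),c(110,175,5,140,180)]))
print("top z.166",onz(t,c(110,175,5,140,180),.166), "shoulder scene z.076",onz(s,c(341,303,5,120,90),.076))
print("caps top z.079",[np.round(onz(t,c(x,y,5,140,180),.079),4) for x,y in [(105,116),(208,135),(80,243),(187,261)]])
print("caps scene",[np.round(onz(s,c(x,y,5,120,90),.079),4) for x,y in [(270,277),(397,255),(289,344),(418,319)]])
# valve
print("collar top",onz(t,c(285,584,5,270,80),.0555),"scene",onz(s,c(241,268,4,230,200),.0555))
print("screw corners top z.035",[np.round(onz(t,c(x,y,5,270,80),.035),4) for x,y in [(180,537),(327,490),(228,687),(378,640)]])
print("sc",[np.round(onz(s,c(x,y,4,230,200),.035),4) for x,y in [(232,202),(121,294),(354,297),(244,398)]])
for n,p,l in [("top",t,[c(303,658,5,270,80),c(317,597,5,270,80),c(340,604,5,270,80)]),("sc",s,[c(184,342,4,230,200),c(250,325,4,230,200),c(255,348,4,230,200)])]:
  print(n,[np.round(onz(p,x,.036),4) for x in l])
print("beaker",onz(t,(251,159),.03),"vial",onz(t,(253,275),.066),"timer",onz(t,(252,220),.019))
```

```text
handle top tri [0.52147357 0.30004431 0.16786783]
top z.166 [0.52118095 0.30056969 0.166     ] shoulder scene z.076 [0.52090914 0.30094861 0.076     ]
caps top z.079 [array([0.558 , 0.3222, 0.079 ]), array([0.5482, 0.2694, 0.079 ]), array([0.4938, 0.3339, 0.079 ]), array([0.4849, 0.2792, 0.079 ])]
caps scene [array([0.4953, 0.3327, 0.079 ]), array([0.5591, 0.321 , 0.079 ]), array([0.4861, 0.2791, 0.079 ]), array([0.5491, 0.2689, 0.079 ])]
collar top [ 0.57466861 -0.09916696  0.0555    ] scene [ 0.57621275 -0.09658118  0.0555    ]
screw corners top z.035 [array([ 0.6021, -0.0478,  0.035 ]), array([ 0.6265, -0.1257,  0.035 ]), array([ 0.5236, -0.0713,  0.035 ]), array([ 0.5475, -0.1503,  0.035 ])]
sc [array([ 0.6024, -0.0477,  0.035 ]), array([ 0.5244, -0.0714,  0.035 ]), array([ 0.626 , -0.1258,  0.035 ]), array([ 0.5482, -0.1491,  0.035 ])]
top [array([ 0.5383, -0.1106,  0.036 ]), array([ 0.5701, -0.1187,  0.036 ]), array([ 0.5663, -0.1307,  0.036 ])]
sc [array([ 0.538, -0.11 ,  0.036]), array([ 0.5713, -0.1164,  0.036 ]), array([ 0.5667, -0.1286,  0.036 ])]
beaker [0.67929609 0.09527753 0.03      ] vial [0.37836555 0.09074699 0.066     ] timer [0.51901301 0.09344854 0.019     ]
```

Call:
servo_tool --deltas '[[[0,0,0,0.015,-0.015,0,0.085],[0,0,0,0.03,-0.032,0,0.085],[0,0,0,0.033,-0.035,0,0.085],[0,0,0,0.033,-0.035,0,0.085],[0,0,0,0.033,-0.035,0,0.085],[0,0,0,0.033,-0.035,0,0.085],[0,0,0,0.033,-0.035,0,0.085],[0,0,0,0.033,-0.035,0,0.085],[0,0,0,0.033,-0.035,0,0.085],[0,0,0,0.033,-0.035,0,0.085]]]'

```text
clock: 2.2
eef_pos: [0.3516, -0.1464, 0.2427]
tcp_rot: [0.001, 0.994, 0.112, 0.001]
wrist_force: [1.1, -0.7, -0.8]
opening: 0.995
```

Call:
servo_tool --deltas '[[[0,0,0,0.03,-0.03,0,0.085],[0,0,0,0.03,0.0,0.01,0.085],[0,0,0,0.03,0.007,0.02,0.085],[0,0,0,0.03,0.007,0.02,0.085],[0,0,0,0.03,0.007,0.02,0.085],[0,0,0,0.03,0.007,0.02,0.085],[0,0,0,0.03,0.007,0,0.085],[0,0,0,0,0,0,0.085],[0,0,0,0,0,0,0.085]]]'

```text
clock: 3.1
eef_pos: [0.5569, -0.106, 0.1519]
tcp_rot: [-0.0, 0.994, 0.113, -0.001]
wrist_force: [-0.4, 0.3, 0.3]
opening: 0.996
```

Run:
```python
from h import *
s=sensors.observe();print(s["clock"],s["joint_pos"],s["eef_pos"],s["tcp_rot"],s["wrist_force"])
p=optics.get_image("wrist"); pickle.dump(p,open("wrist1.pkl","wb")); save(p,"wrist1.png")
c=proj(p,[[.575,-.0987,.047]])[0].astype(int);print(c)
save(p,"wrist1c.png",10,(c[0]-35,c[1]-30,c[0]+35,c[1]+30))
```

```text
3.1 [-2.87878555e-01  1.60053551e-01  1.47016685e+00 -2.72362633e-04
  1.51267441e+00  1.05672458e+00] [ 0.55691881 -0.10596566  0.15185657] [-1.28962605e-04  9.93610271e-01  1.12863573e-01 -6.52495315e-04] [-0.44231083  0.28612662  0.27887947]
[253 170]
```

View pics/wrist1.png

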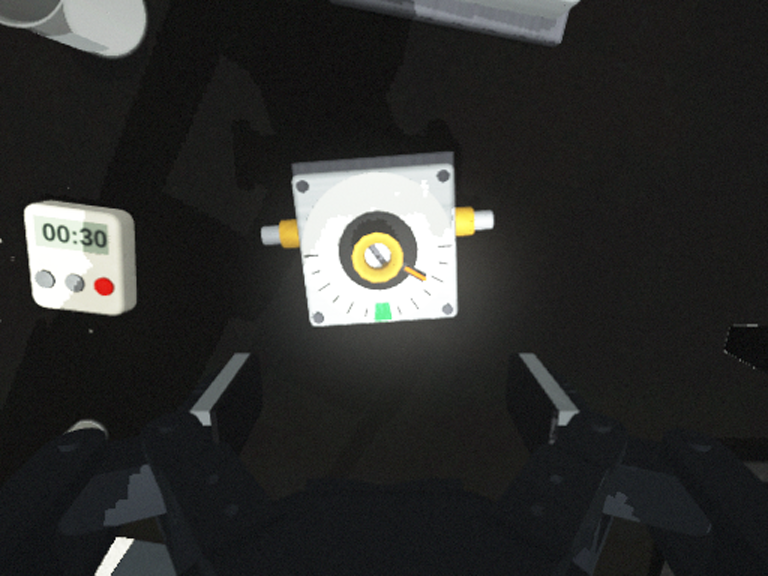

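View pics/wrist1c.png

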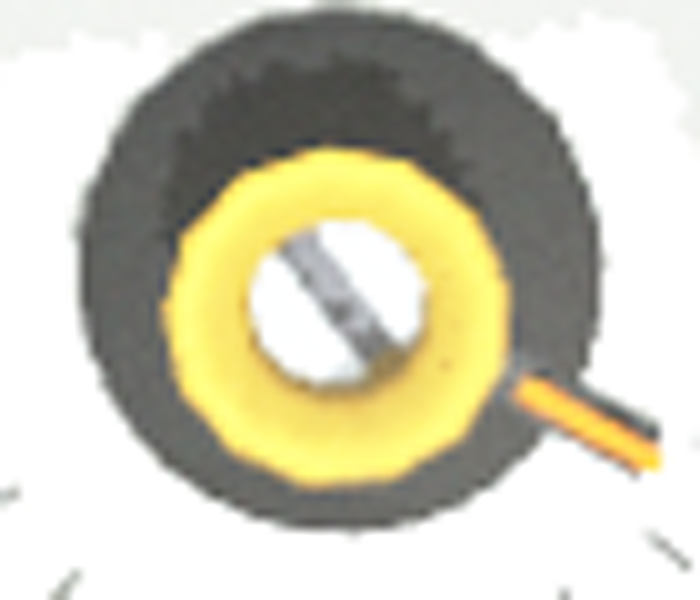

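Wrist view at the smaller valve: collar at (251,171) px, slot visible from crop (295,240) to (385,360); pointer clearly short of green.

Run:
```python
from h import *
p=pickle.load(open("wrist1.pkl","rb"))
g=lambda x,y:(218+x/10-.5+.05,140+y/10-.5+.05)
a=onz(p,g(295,240),.047);b=onz(p,g(385,360),.047);print("slot",a,b,np.degrees(np.arctan2(*(b-a)[1::-1])))
a=onz(p,g(518,380),.0365);b=onz(p,g(652,458),.0365);print("ptr",a,b,np.degrees(np.arctan2(*(b-a)[1::-1])))
print("collar rim",onz(p,g(338,317),.0555),"inner floor",onz(p,g(338,303),.047))
gr=onz(p,(383/1.5,311/1.5),.036);v=gr-[.575,-.0987,.036];print("green",gr,np.degrees(np.arctan2(v[1],v[0])))
f=[onz(p,(x/1.5,y/1.5),.035) for x,y in [(302,187),(443,176),(318,318),(447,309)]];print(np.round(f,4),np.mean(f,0))
```

```text
slot [ 0.57990133 -0.09185972  0.047     ] [ 0.5712579  -0.10183692  0.047     ] -130.90297125933645
ptr [ 0.56972551 -0.1146959   0.0365    ] [ 0.56529414 -0.12852201  0.0365    ] -107.77104021502016
collar rim [ 0.57595622 -0.09670573  0.0555    ] inner floor [ 0.57530743 -0.09670608  0.047     ]
green [ 0.53841702 -0.1086792   0.036     ] -164.7419259902092
[[ 0.6022 -0.0456  0.035 ]
 [ 0.6266 -0.1241  0.035 ]
 [ 0.5242 -0.0694  0.035 ]
 [ 0.5485 -0.148   0.035 ]] [ 0.57537242 -0.09677484  0.035     ]
```

Call:
servo_tool --deltas '[[[0,0,-8,0,0,-0.01,0.085],[0,0,-8,0,0,-0.01,0.085],[0,0,-8,0,0,-0.01,0.085],[0,0,-8,0,0,-0.01,0.085],[0,0,-8,0,0,-0.01,0.085],[0,0,-8,0,0,-0.01,0.085],[0,0,-8,0,0,-0.01,0.085],[0,0,-8,0,0,-0.01,0.085],[0,0,-8,0,0,-0.01,0.085],[0,0,-8,0,0,-0.01,0.085]]]'

```text
clock: 4.15
eef_pos: [0.5557, -0.1061, 0.2539]
tcp_rot: [0.001, 0.687, 0.727, 0.0]
wrist_force: [-0.4, -0.6, -0.2]
opening: 0.994
```

```bash
cat >> h.py <<'E'
from scipy.spatial.transform import Rotation as Rn
def state(pr=True):
    s=sensors.observe(); q=s["tcp_rot"]; R=Rn.from_quat([q[1],q[2],q[3],q[0]]).as_matrix()
    if pr: print("t",round(s["clock"],2),"pos",np.round(s["eef_pos"],4),"psi",round(np.degrees(np.arctan2(R[1,0],R[0,0])),2),"zax",np.round(R[:,2],4),"j6",round(np.degrees(s["joint_pos"][5]),1),"F",np.round(s["wrist_force"],2),"T",np.round(s["torque"],3),"op",round(s["opening"],3))
    return s,R
def go(x):
    s,R=state(); print("tool delta",np.round(R.T@(np.array(x)-s["eef_pos"]),4))
E
python3 - <<'E'
from h import *
go([.521,.3005,.245])
E
```

```text
t 4.15 pos [ 0.5557 -0.1061  0.2539] psi 93.23 zax [ 1.5e-03 -7.0e-04 -1.0e+00] j6 -19.8 F [-0.44 -0.61 -0.25] T [-0.006  0.009  0.049] op 0.994
tool delta [ 0.408  -0.0118  0.0086]
```

Call:
servo_tool --deltas '[[[0,0,0,0.02,0,0,0.085],[0,0,0,0.04,-0.002,0.001,0.085],[0,0,0,0.048,-0.002,0.001,0.085],[0,0,0,0.05,-0.002,0.001,0.085],[0,0,0,0.05,-0.002,0.001,0.085],[0,0,0,0.05,-0.002,0.001,0.085],[0,0,0,0.05,-0.002,0.001,0.085],[0,0,0,0.05,0,0.001,0.085],[0,0,0,0.035,0,0.001,0.085],[0,0,0,0.015,0,0,0.085]]]'

```text
clock: 5.15
eef_pos: [0.5223, 0.3031, 0.245]
tcp_rot: [-0.0, 0.687, 0.726, 0.001]
wrist_force: [-0.0, -1.0, 0.5]
opening: 0.998
```

Run:
```python
from h import *
p=optics.get_image("wrist"); pickle.dump(p,open("wrist2.pkl","wb")); save(p,"wrist2.png")
go([.521,.3005,.113])
print(proj(p,[[.521,.3005,.166],[.521,.3005,.076]])*1.5)
for r in optics.masks_of(p,"screwdriver"): print(r["score"],r["centre"],r["pixels"].sum())
```

```text
t 5.2 pos [0.5225 0.3039 0.2448] psi 93.17 zax [ 3.0e-04  1.9e-03 -1.0e+00] j6 21.6 F [-0.54  1.64 -0.37] T [0.026 0.044 0.028] op 0.999
tool delta [-0.0036 -0.0017  0.1318]
[[381.07605602 308.00663258]
 [381.79896941 267.97321589]]
0.9 [255.2, 190.8] 1200
```

View pics/wrist2.png

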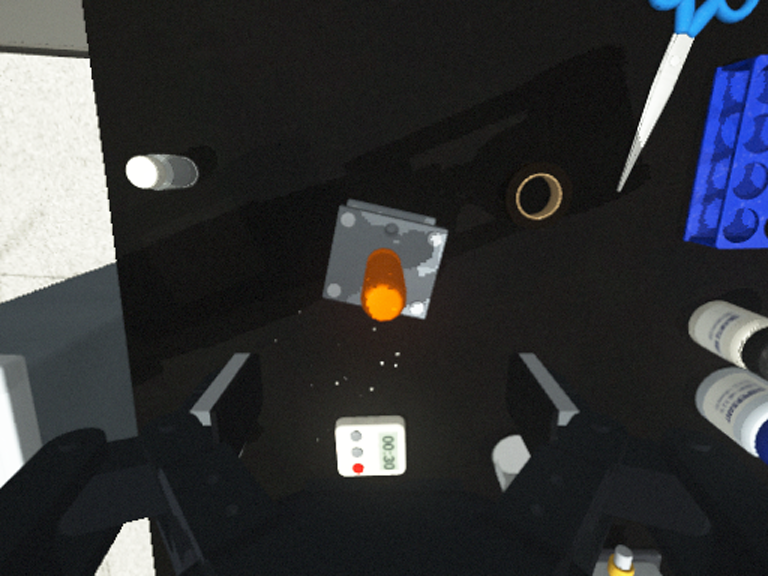

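Handle top at (383,302), body down to the plate at (384,262); the jaws straddle it. Descending.

Call:
servo_tool --deltas '[[[0,0,0,-0.002,-0.002,0.01,0.085],[0,0,0,0,0,0.025,0.085],[0,0,0,0,0,0.03,0.085],[0,0,0,0,0,0.03,0.085],[0,0,0,0,0,0.025,0.085],[0,0,0,0,0,0.009,0.085],[0,0,0,0,0,0,0.085],[0,0,0,0,0,0,0.085]]]'

```text
clock: 6.05
eef_pos: [0.523, 0.2978, 0.1167]
tcp_rot: [0.001, 0.689, 0.725, 0.001]
wrist_force: [0.4, 0.9, 0.0]
opening: 0.994
```

Run:
```python
from h import *
go([.521,.302,.116])
p=optics.get_image("wrist"); save(p,"wrist3.png",1.5)
```

```text
t 6.05 pos [0.523  0.2978 0.1167] psi 92.86 zax [ 2.e-03  6.e-04 -1.e+00] j6 21.4 F [0.37 0.87 0.04] T [ 0.047 -0.032  0.007] op 0.994
tool delta [ 0.0043 -0.0018  0.0007]
```

View pics/wrist3.png

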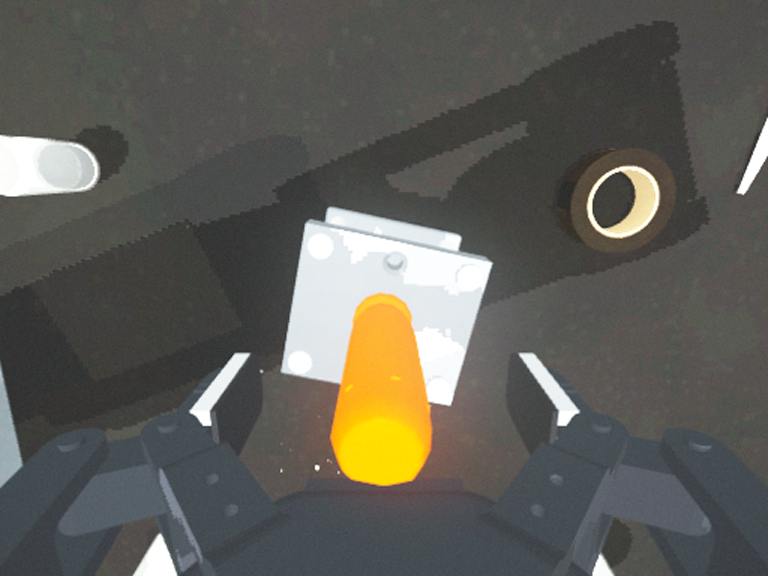

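Call:
servo_tool --deltas '[[[0,0,0,0.003,-0.001,0,0.085],[0,0,0,0,0,0,0.085],[0,0,0,0,0,0,0.085]]]'

```text
clock: 6.4
eef_pos: [0.5213, 0.3019, 0.1162]
tcp_rot: [0.0, 0.689, 0.725, 0.001]
wrist_force: [0.6, 0.2, -0.7]
opening: 0.992
```

Call:
servo_tool --deltas '[[[0,0,0,0,0,0,0.04],[0,0,0,0,0,0,0.02],[0,0,0,0,0,0,0.015],[0,0,0,0,0,0,0.015],[0,0,0,0,0,0,0.015],[0,0,0,0,0,0,0.015],[0,0,0,0,0,0,0.015],[0,0,0,0,0,0,0.015]]]'

```text
clock: 7.2
eef_pos: [0.521, 0.3015, 0.1154]
tcp_rot: [0.0, 0.689, 0.725, 0.0]
wrist_force: [0.2, 1.2, 1.0]
opening: 0.289
```

Run:
```python
from h import *
go([.521,.302,.116])
p=optics.get_image("wrist"); save(p,"wrist4.png",1.5)
```

```text
t 7.2 pos [0.521  0.3015 0.1154] psi 92.94 zax [ 2.e-04  0.e+00 -1.e+00] j6 21.7 F [0.23 1.2  1.  ] T [-0.066  0.038 -0.059] op 0.289
tool delta [ 0.0005  0.     -0.0006]
```

View pics/wrist4.png

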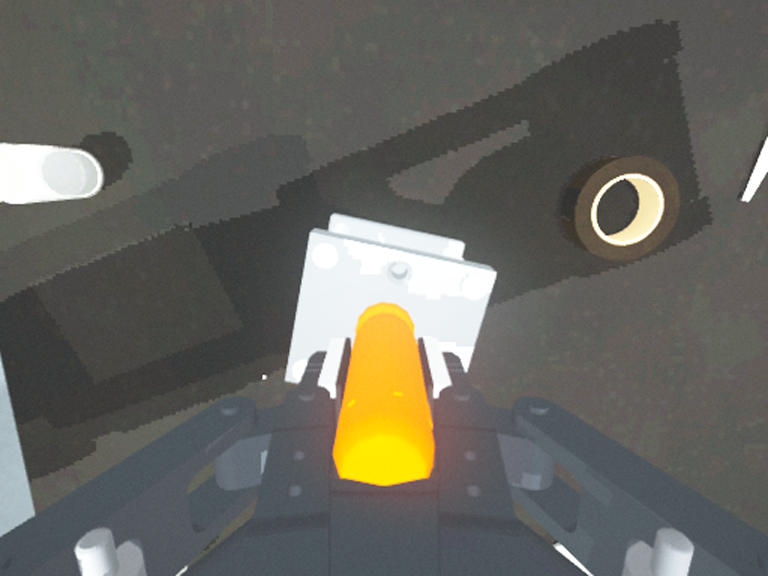

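Gripped (opening 0.289 ≈ 25 mm, handle between pads). Lift straight up.

Call:
servo_tool --deltas '[[[0,0,0,0,0,-0.003,0.015],[0,0,0,0,0,-0.007,0.015],[0,0,0,0,0,-0.012,0.015],[0,0,0,0,0,-0.016,0.015],[0,0,0,0,0,-0.018,0.015],[0,0,0,0,0,-0.018,0.015],[0,0,0,0,0,-0.018,0.015],[0,0,0,0,0,-0.018,0.015],[0,0,0,0,0,-0.01,0.015],[0,0,0,0,0,0,0.015]]]'

```text
clock: 8.25
eef_pos: [0.5218, 0.3019, 0.2382]
tcp_rot: [0.001, 0.689, 0.725, 0.002]
wrist_force: [-0.4, -0.2, 0.1]
opening: 0.288
```

Run:
```python
from h import *
s,R=state()
for n in ["wrist","scene","top"]:
  p=optics.get_image(n); pickle.dump(p,open(n+"5.pkl","wb"))
  c=proj(p,[[.521,.3015,s["eef_pos"][2]-.06]])[0].astype(int); print(n,c)
  w=70 if n=="wrist" else 40
  save(p,n+"5.png",5.5 if n=="wrist" else 8,(max(c[0]-w,0),max(c[1]-w*3//4,0),c[0]+w,c[1]+w*3//4))
```

```text
t 8.25 pos [0.5218 0.3019 0.2382] psi 92.94 zax [ 0.0045  0.002  -1.    ] j6 21.7 F [-0.43 -0.17  0.08] T [-0.001 -0.024  0.018] op 0.288
wrist [254 211]
scene [184 116]
top [160 214]
```

View pics/wrist5.png

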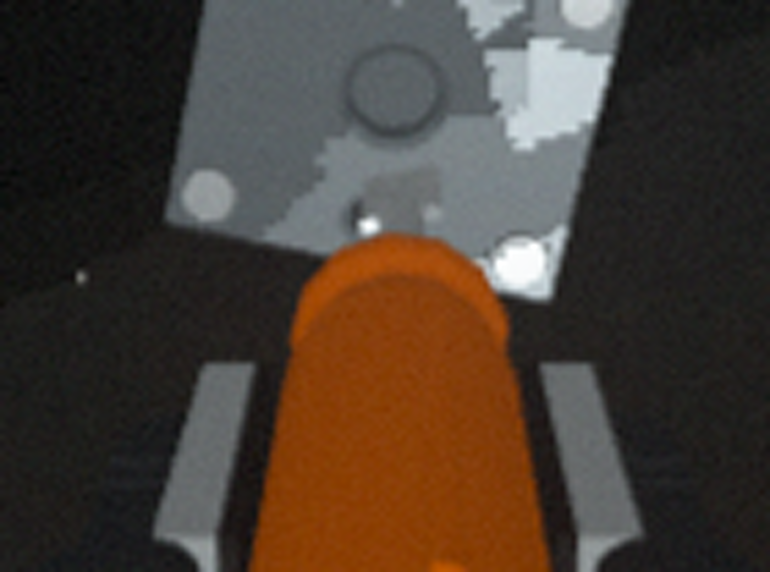

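View pics/scene5.png

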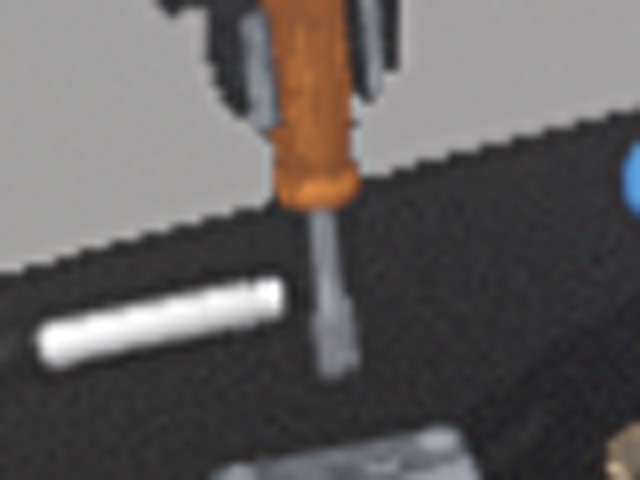

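View pics/top5.png

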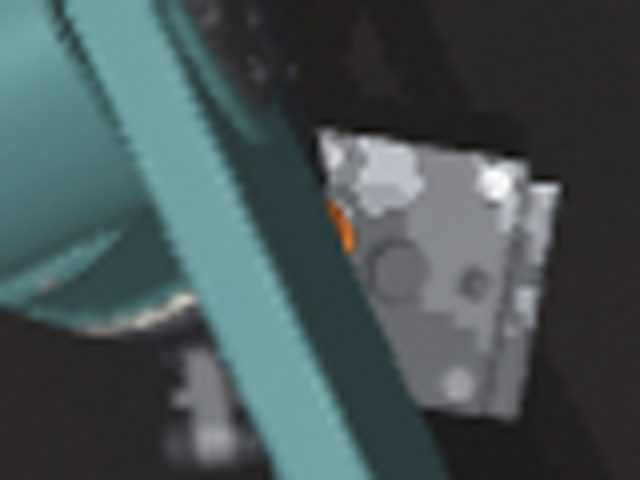

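Wrist crop: blade seen just beyond the handle's shoulder, tip edge from (362,178) to (440,165); empty hole at (395,92). Scene crop: blade hangs straight, nearly face-on.

Run:
```python
from h import *
p=pickle.load(open("wrist5.pkl","rb"));t=pickle.load(open("top5.pkl","rb"));s=pickle.load(open("scene5.pkl","rb"))
g=lambda x,y:(254-70+x/5.5-.45,211-52+y/5.5-.45)
a=onz(p,g(362,178),.134);b=onz(p,g(440,165),.134);print("blade",a,b,(a+b)/2,np.linalg.norm(b-a),np.degrees(np.arctan2(*(b-a)[1::-1])))
print("hole wrist",onz(p,g(395,92),.076),"top",onz(t,(160-40+397/8-.45,214-30+270/8-.45),.076))
h=lambda x,y:(184-40+x/8-.45,116-30+y/8-.45)
a=onz(s,h(320,379),.134);b=onz(s,h(357,368),.134);print("scene blade",a,b,(a+b)/2,np.linalg.norm(b-a),np.degrees(np.arctan2(*(b-a)[1::-1])))
save(p,"w5b.png",16,(240,180,275,210))
save(s,"s5b.png",16,(170,110,205,140))
```

```text
blade [0.51635109 0.3038397  0.134     ] [0.52879802 0.30663873 0.134     ] [0.52257455 0.30523922 0.134     ] 0.012757768739360919 12.673652038038263
hole wrist [0.52178751 0.30488652 0.076     ] top [0.52249788 0.30123618 0.076     ]
scene blade [0.51364899 0.29886417 0.134     ] [0.52544741 0.29910208 0.134     ] [0.5195482  0.29898312 0.134     ] 0.011800815644839297 1.1552129431447262
```

View pics/w5b.png

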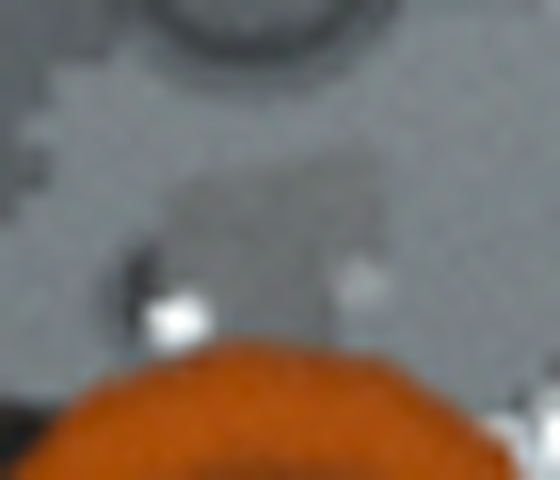

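View pics/s5b.png

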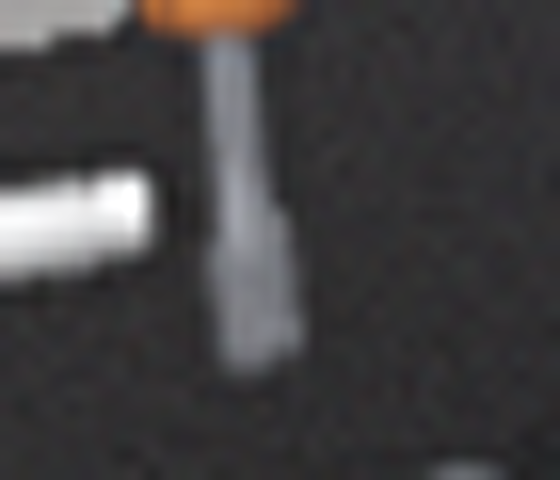

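Call:
servo_tool --deltas '[[[0,0,-5,0,0,0,0.015],[0,0,-8,0,0,0,0.015],[0,0,-8,0,0,0,0.015],[0,0,-8,0,0,0,0.015],[0,0,-6,0,0,0,0.015],[0,0,-4,0,0,0,0.015],[0,0,0,0,0,0,0.015]]]'

```text
clock: 9.1
eef_pos: [0.5205, 0.3012, 0.2336]
tcp_rot: [-0.001, 0.407, 0.913, -0.001]
wrist_force: [0.6, 0.1, -1.4]
opening: 0.289
```

Run:
```python
from h import *
go([.575,-.098,.22])
p=optics.get_image("scene");save(p,"s6.png",16,(165,105,210,145))
```

```text
t 9.1 pos [0.5205 0.3012 0.2336] psi 131.93 zax [-0.0026 -0.0013 -1.    ] j6 -17.3 F [ 0.61  0.08 -1.39] T [ 0.001 -0.026  0.027] op 0.289
tool delta [-0.3335 -0.2261  0.014 ]
```

View pics/s6.png

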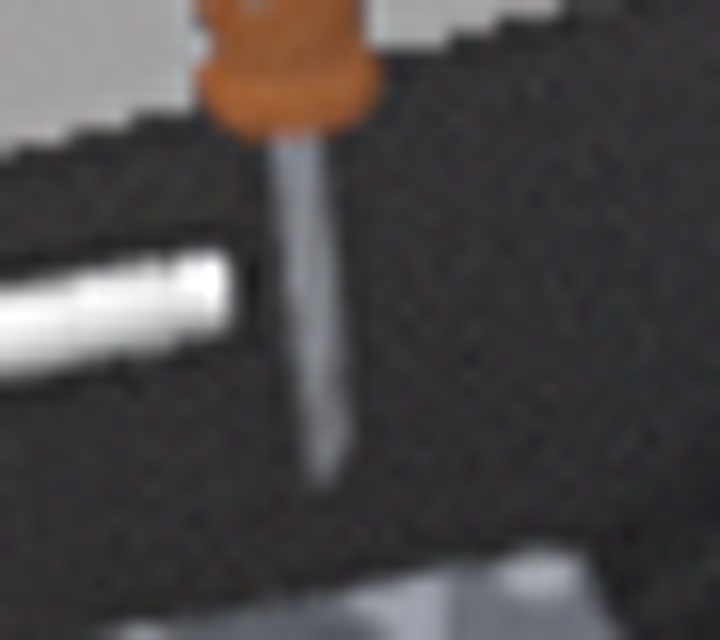

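Call:
servo_tool --deltas '[[[0,0,0,-0.01,-0.007,0,0.015],[0,0,0,-0.025,-0.017,0,0.015],[0,0,0,-0.038,-0.026,0,0.015],[0,0,0,-0.041,-0.028,0,0.015],[0,0,0,-0.041,-0.028,0,0.015],[0,0,0,-0.041,-0.028,0,0.015],[0,0,0,-0.041,-0.028,0,0.015],[0,0,0,-0.041,-0.028,0,0.015],[0,0,0,-0.034,-0.023,0,0.015],[0,0,0,-0.016,-0.01,0,0.015]]]'

```text
clock: 10.15
eef_pos: [0.5736, -0.0963, 0.2349]
tcp_rot: [-0.0, 0.41, 0.912, -0.001]
wrist_force: [0.6, -0.0, -1.7]
opening: 0.286
```

Call:
servo_tool --deltas '[[[0,0,0,-0.005,-0.003,0.004,0.015],[0,0,0,0,0,0.01,0.015],[0,0,0,0,0,0.01,0.015],[0,0,0,0,0,0.01,0.015],[0,0,0,0,0,0.005,0.015],[0,0,0,0,0,0,0.015],[0,0,0,0,0,0,0.015]]]'

```text
clock: 10.85
eef_pos: [0.5755, -0.0967, 0.1964]
tcp_rot: [0.0, 0.407, 0.914, -0.0]
wrist_force: [-1.0, -0.9, -0.3]
opening: 0.29
```

Run:
```python
from h import *
go([.575,-.098,.18])
s,R=state(0)
for n in ["wrist","scene","top"]:
  p=optics.get_image(n); pickle.dump(p,open(n+"7.pkl","wb"))
  c=proj(p,[[.575,-.098,.07]])[0].astype(int); print(n,c,proj(p,[[.575,-.098,.0555],[.575,-.098,.08]]))
  w=40
  save(p,n+"7.png",10,(max(c[0]-w,0),max(c[1]-w*3//4,0),c[0]+w,c[1]+w*3//4))
```

```text
t 10.85 pos [ 0.5755 -0.0967  0.1964] psi 131.99 zax [ 1.e-04 -1.e-04 -1.e+00] j6 -57.1 F [-0.96 -0.93 -0.3 ] T [ 0.007  0.034 -0.025] op 0.29
tool delta [-0.0006 -0.0012  0.0164]
wrist [254 186] [[254.17219649 183.13721595]
 [254.02679436 189.84449945]]
scene [290 263] [[290.09336215 267.77755598]
 [291.18763333 260.32254234]]
top [327 195] [[326.54404812 196.67416821]
 [327.9594311  195.51794088]]
```

View pics/wrist7.png

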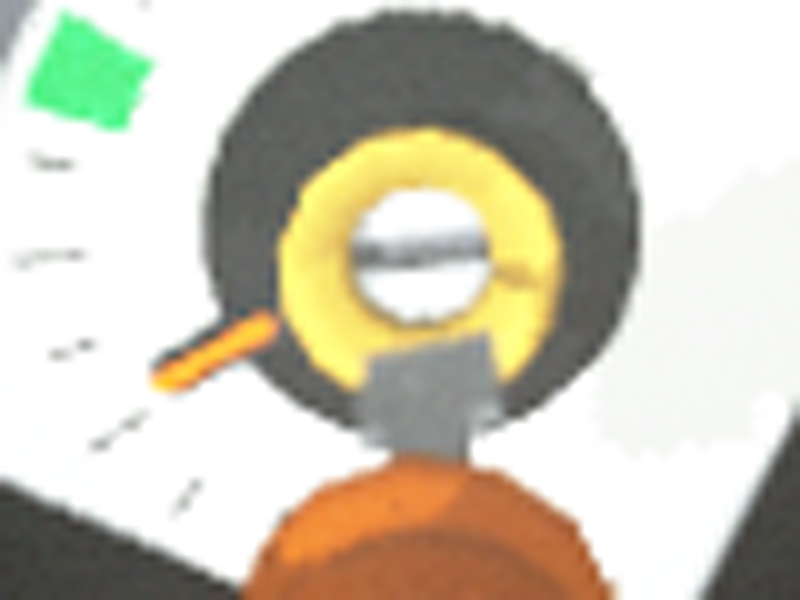

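View pics/scene7.png

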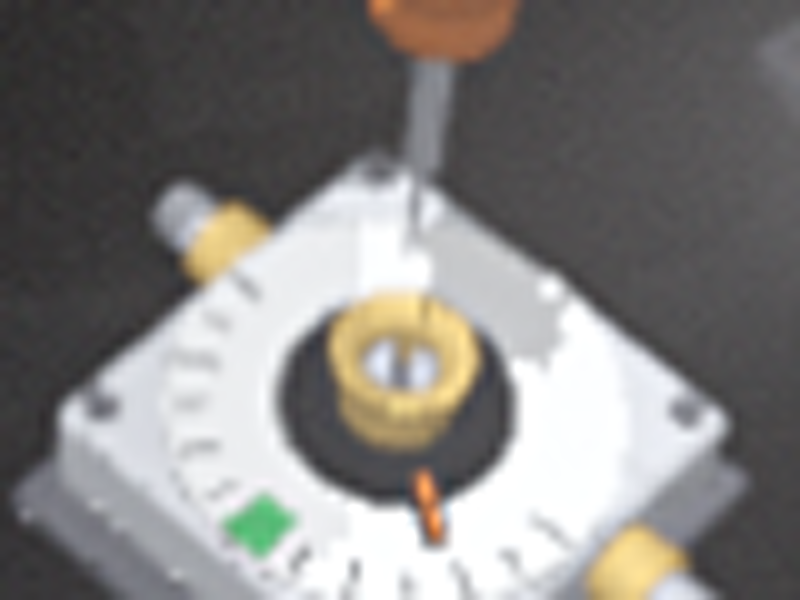

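View pics/top7.png

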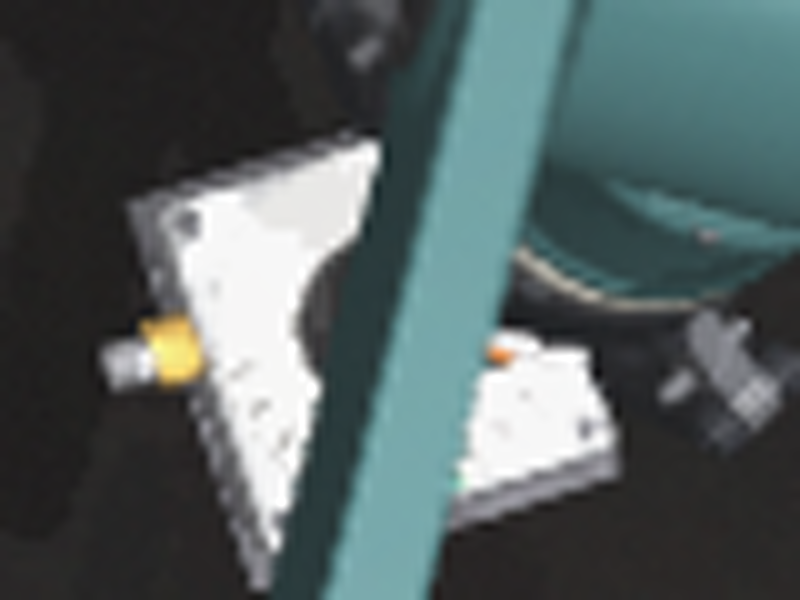

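Run:
```python
from h import *
p=pickle.load(open("wrist7.pkl","rb"));s=pickle.load(open("scene7.pkl","rb"))
g=lambda x,y:(214+x/10-.45,156+y/10-.45)
ang=lambda a,b:np.degrees(np.arctan2(*(b-a)[1::-1]))
zb=.092
a=onz(p,g(370,355),zb);b=onz(p,g(490,335),zb);print("blade",(a+b)/2,np.linalg.norm(b-a),ang(a,b))
c=onz(p,g(355,252),.047);d=onz(p,g(488,240),.047);print("slot",(c+d)/2,ang(c,d))
print("rim",onz(p,g(421,268),.0555),"floor",onz(p,g(421,254),.047))
R=state(0)[1]; print("diff rim-blade in tool",R.T@(onz(p,g(421,268),.0555)-(a+b)/2), R.T@(onz(p,g(421,254),.047)-(a+b)/2))
h=lambda x,y:(250+x/10-.45,233+y/10-.45)
print("scene blade tip",onz(s,h(412,245),zb),"collar",onz(s,h(403,345),.0555))
```

```text
blade [ 0.57452136 -0.09400928  0.092     ] 0.010807014831638942 51.79921402735958
slot [ 0.57549209 -0.09623252  0.047     ] 47.26486564161603
rim [ 0.57556493 -0.09638004  0.0555    ] floor [ 0.57603279 -0.09690599  0.047     ]
diff rim-blade in tool [-0.00241436 -0.0008344   0.03650252] [-0.00310749 -0.00084404  0.0450034 ]
scene blade tip [ 0.57273613 -0.09815159  0.092     ] collar [ 0.57545976 -0.09632536  0.0555    ]
```

Wrist crop: blade edge (370,355)–(490,335), slot (355,252)–(488,240), collar centre (421,262). Blade about 4.5° off and ~1.7 mm short; correct and lower to just above the mouth.

Call:
servo_tool --deltas '[[[0,0,2,-0.0007,-0.0005,0.003,0.015],[0,0,2,-0.0007,-0.0005,0.006,0.015],[0,0,0.5,0,0,0.008,0.015],[0,0,0,0,0,0.008,0.015],[0,0,0,0,0,0.004,0.015],[0,0,0,0,0,0,0.015],[0,0,0,0,0,0,0.015],[0,0,0,0,0,0,0.015]]]'

```text
clock: 11.8
eef_pos: [0.5758, -0.0991, 0.1678]
tcp_rot: [0.0, 0.443, 0.897, 0.0]
wrist_force: [-0.5, -0.5, -0.3]
opening: 0.289
```

Run:
```python
from h import *
s,R=state(1)
for n in ["wrist","scene"]:
  p=optics.get_image(n); pickle.dump(p,open(n+"8.pkl","wb"))
  c=proj(p,[[.575,-.098,.065]])[0].astype(int); print(n,c)
  w=40
  save(p,n+"8.png",10,(max(c[0]-w,0),max(c[1]-w*3//4,0),c[0]+w,c[1]+w*3//4))
```

```text
t 11.8 pos [ 0.5758 -0.0991  0.1678] psi 127.44 zax [ 8.e-04 -3.e-04 -1.e+00] j6 -52.8 F [-0.46 -0.51 -0.31] T [-0.04  -0.002  0.012] op 0.289
wrist [255 191]
scene [290 264]
```

View pics/wrist8.png

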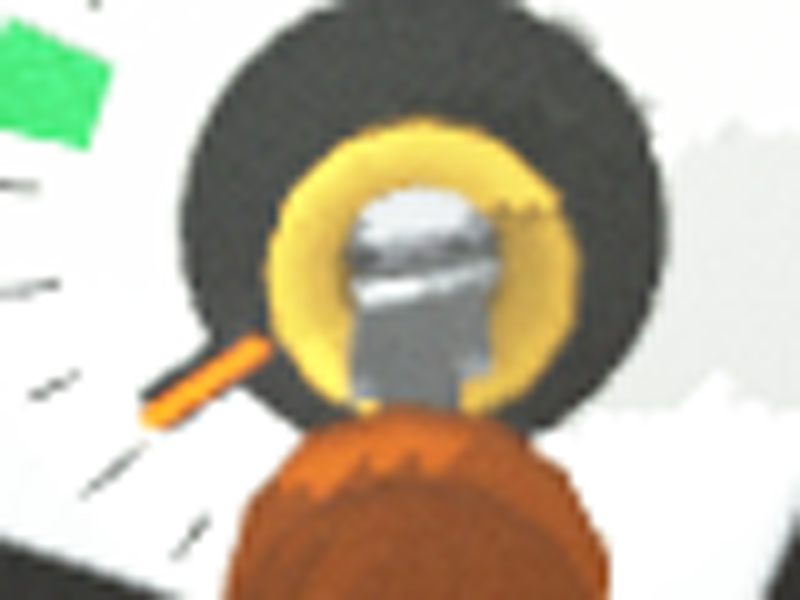

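View pics/scene8.png

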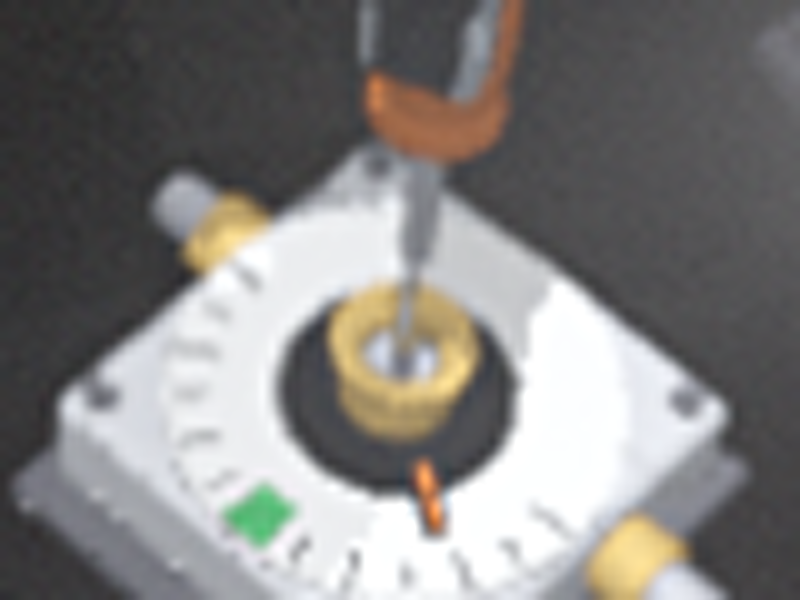

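Run:
```python
from h import *
p=pickle.load(open("wrist8.pkl","rb"))
g=lambda x,y:(215+x/10-.45,161+y/10-.45)
ang=lambda a,b:np.degrees(np.arctan2(*(b-a)[1::-1]))
zb=.063; R=state(0)[1]
a=onz(p,g(355,312),zb);b=onz(p,g(492,280),zb);m=(a+b)/2;print("blade",m,np.linalg.norm(b-a),ang(a,b))
print("rim",R.T@(onz(p,g(424,275),.0555)-m))
c=onz(p,g(350,262),.047);d=onz(p,g(490,238),.047);print("slot",ang(c,d),R.T@((c+d)/2-m))
print(onz(p,g(424,275),.0555))
save(p,"w8b.png",22,(242,175,274,204))
```

```text
blade [ 0.57549362 -0.09630928  0.063     ] 0.012533603914333164 51.07844220602814
rim [-1.77224240e-04  8.44628059e-05  7.50020306e-03]
slot 47.478743139550154 [-0.00012688 -0.00026786  0.01599997]
[ 0.57567561 -0.0964013   0.0555    ]
```

View pics/w8b.png

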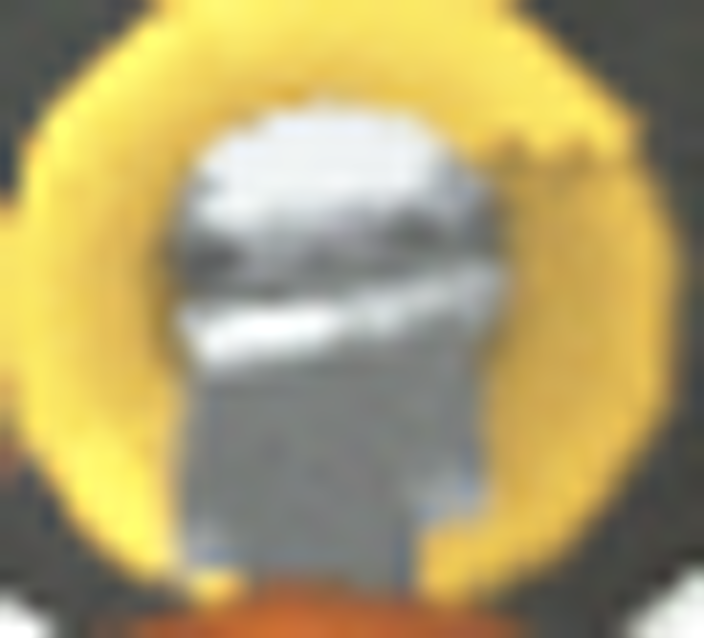

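Blade is centred over the collar within ~0.3 mm in the wrist view; about 3° yaw off. Lower toward the screw face.

Call:
servo_tool --deltas '[[[0,0,1.5,0,0,0.002,0.015],[0,0,1.5,0,0,0.003,0.015],[0,0,0,0,0,0.003,0.015],[0,0,0,0,0,0.003,0.015],[0,0,0,0,0,0.002,0.015],[0,0,0,0,0,0.001,0.015],[0,0,0,0,0,0,0.015],[0,0,0,0,0,0,0.015]]]'

```text
clock: 12.7
eef_pos: [0.5756, -0.099, 0.1534]
tcp_rot: [0.0, 0.466, 0.885, -0.0]
wrist_force: [0.8, -0.4, -1.7]
opening: 0.289
```

Run:
```python
from h import *
state()
```

```text
t 12.7 pos [ 0.5756 -0.099   0.1534] psi 124.44 zax [ 2.e-04 -2.e-04 -1.e+00] j6 -49.8 F [ 0.83 -0.44 -1.73] T [-0.023 -0.005 -0.031] op 0.289
```

Call:
servo_tool --deltas '[[[0,0,0,0,0,0.001,0.015],[0,0,0,0,0,0.001,0.015],[0,0,0,0,0,0.001,0.015],[0,0,0,0,0,0.001,0.015],[0,0,0,0,0,0,0.015],[0,0,0,0,0,0,0.015]]]'

```text
clock: 13.3
eef_pos: [0.5755, -0.099, 0.1492]
tcp_rot: [-0.0, 0.466, 0.885, -0.0]
wrist_force: [0.6, -0.6, -0.4]
opening: 0.293
```

Run:
```python
from h import *
s,R=state(1)
for n in ["wrist","scene"]:
  p=optics.get_image(n); pickle.dump(p,open(n+"9.pkl","wb"))
  c=proj(p,[[.575,-.098,.06]])[0].astype(int); print(n,c)
  w=40
  save(p,n+"9.png",10,(max(c[0]-w,0),max(c[1]-w*3//4,0),c[0]+w,c[1]+w*3//4))
```

```text
t 13.3 pos [ 0.5755 -0.099   0.1492] psi 124.44 zax [-1.e-04 -0.e+00 -1.e+00] j6 -49.8 F [ 0.6  -0.62 -0.44] T [-0.04   0.021 -0.065] op 0.293
wrist [255 196]
scene [290 266]
```

View pics/wrist9.png

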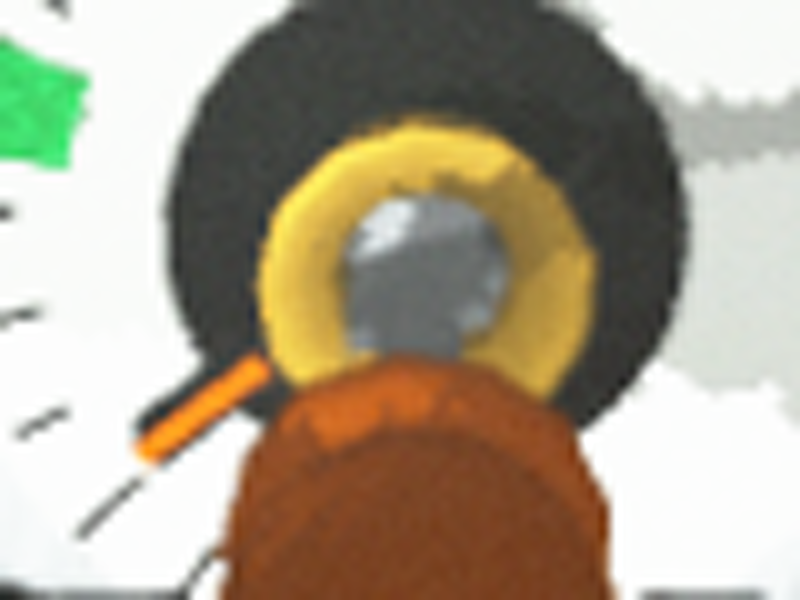

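View pics/scene9.png

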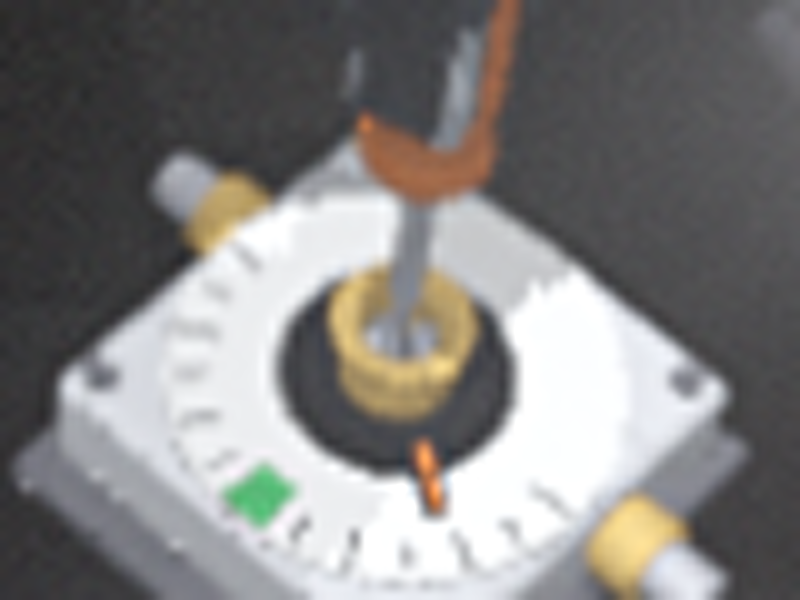

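Call:
servo_tool --deltas '[[[0,0,0,0,0,0.001,0.015],[0,0,0,0,0,0.001,0.015],[0,0,0,0,0,0,0.015],[0,0,0,0,0,0,0.015]]]'

```text
clock: 13.8
eef_pos: [0.5755, -0.099, 0.1472]
tcp_rot: [-0.0, 0.466, 0.885, -0.0]
wrist_force: [0.4, 0.3, -1.0]
opening: 0.292
```

Call:
servo_tool --deltas '[[[0,0,0,0,0,0,0.015],[0,0,0,0,0,0,0.015]]]'

```text
clock: 14.0
eef_pos: [0.5756, -0.099, 0.1474]
tcp_rot: [0.0, 0.466, 0.885, -0.0]
wrist_force: [-0.5, 0.1, -0.3]
opening: 0.288
```

No force at ~4 mm below the free face, so the blade is entering the slot. Continue.

Call:
servo_tool --deltas '[[[0,0,0,0,0,0.001,0.015],[0,0,0,0,0,0.0005,0.015],[0,0,0,0,0,0,0.015],[0,0,0,0,0,0,0.015],[0,0,0,0,0,0,0.015]]]'

```text
clock: 14.5
eef_pos: [0.5756, -0.099, 0.1458]
tcp_rot: [0.0, 0.466, 0.885, -0.0]
wrist_force: [-0.9, -0.5, -1.0]
opening: 0.292
```

Call:
servo_tool --deltas '[[[0,0,0,0,0,0.0005,0.015],[0,0,0,0,0,0.0005,0.015],[0,0,0,0,0,0,0.015],[0,0,0,0,0,0,0.015]]]'

```text
clock: 14.9
eef_pos: [0.5756, -0.099, 0.1451]
tcp_rot: [0.0, 0.466, 0.885, -0.0]
wrist_force: [-0.4, -0.6, 0.0]
opening: 0.289
```

Call:
servo_tool --deltas '[[[0,0,0,0,0,0,0.015],[0,0,0,0,0,0,0.015]]]'

```text
clock: 15.1
eef_pos: [0.5756, -0.099, 0.1449]
tcp_rot: [0.0, 0.466, 0.885, -0.0]
wrist_force: [1.1, -0.2, 0.3]
opening: 0.291
```

Call:
servo_tool --deltas '[[[0,0,0,0,0,0.0005,0.015],[0,0,0,0,0,0.0005,0.015],[0,0,0,0,0,0,0.015],[0,0,0,0,0,0,0.015]]]'

```text
clock: 15.5
eef_pos: [0.5756, -0.0991, 0.144]
tcp_rot: [0.0, 0.466, 0.885, -0.0]
wrist_force: [-1.1, -0.3, 2.3]
opening: 0.29
```

Call:
servo_tool --deltas '[[[0,0,0,0,0,0,0.015],[0,0,0,0,0,0,0.015]]]'

```text
clock: 15.7
eef_pos: [0.5756, -0.099, 0.1439]
tcp_rot: [0.0, 0.466, 0.885, -0.0]
wrist_force: [-1.0, 0.3, 1.0]
opening: 0.291
```

Call:
servo_tool --deltas '[[[0,0,0,0,0,0,0.015]]]'

```text
clock: 15.8
eef_pos: [0.5756, -0.0991, 0.1439]
tcp_rot: [0.0, 0.466, 0.885, -0.0]
wrist_force: [0.0, 0.2, 0.9]
opening: 0.284
```

Call:
servo_tool --deltas '[[[0,0,0,0,0,0.0005,0.015],[0,0,0,0,0,0.0005,0.015],[0,0,0,0,0,0,0.015],[0,0,0,0,0,0,0.015]]]'

```text
clock: 16.2
eef_pos: [0.5756, -0.099, 0.143]
tcp_rot: [0.0, 0.466, 0.885, -0.0]
wrist_force: [-0.3, 0.9, 3.1]
opening: 0.29
```

Call:
servo_tool --deltas '[[[0,0,0,0,0,0,0.015],[0,0,0,0,0,0,0.015]]]'

```text
clock: 16.4
eef_pos: [0.5756, -0.099, 0.1429]
tcp_rot: [0.0, 0.466, 0.885, -0.0]
wrist_force: [-0.2, 0.5, 1.6]
opening: 0.289
```

Run:
```python
from h import *
s,R=state(1)
for n in ["wrist","scene"]:
  p=optics.get_image(n); pickle.dump(p,open(n+"10.pkl","wb"))
  c=proj(p,[[.575,-.098,.06]])[0].astype(int); print(n,c)
  w=40
  save(p,n+"10.png",10,(max(c[0]-w,0),max(c[1]-w*3//4,0),c[0]+w,c[1]+w*3//4))
state()
```

```text
t 16.4 pos [ 0.5756 -0.099   0.1429] psi 124.44 zax [ 3.e-04 -2.e-04 -1.e+00] j6 -49.8 F [-0.17  0.52  1.64] T [-0.005  0.005  0.005] op 0.289
wrist [255 199]
scene [290 266]
t 16.5 pos [ 0.5756 -0.099   0.1429] psi 124.44 zax [ 3.e-04 -2.e-04 -1.e+00] j6 -49.8 F [-0.56 -0.63  2.14] T [-0.012 -0.026  0.008] op 0.287
```

View pics/wrist10.png

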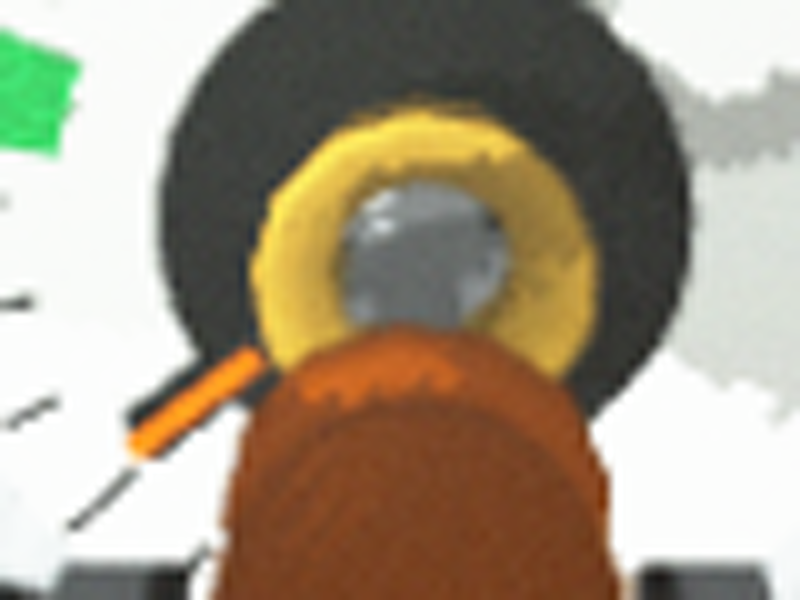

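View pics/scene10.png

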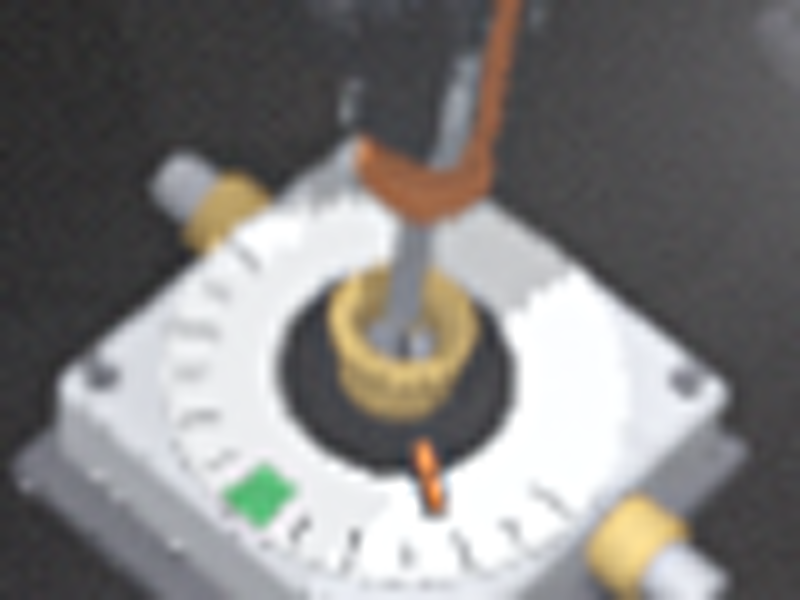

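Call:
servo_tool --deltas '[[[0,0,0,0,0,0.0007,0.015],[0,0,0,0,0,0,0.015],[0,0,0,0,0,0,0.015]]]'

```text
clock: 16.8
eef_pos: [0.5756, -0.099, 0.1423]
tcp_rot: [0.0, 0.466, 0.885, 0.0]
wrist_force: [0.0, 0.2, 2.4]
opening: 0.29
```

Call:
servo_tool --deltas '[[[0,0,2,0,0,0,0.015],[0,0,3,0,0,0,0.015],[0,0,3,0,0,0,0.015],[0,0,3,0,0,0,0.015],[0,0,3,0,0,0,0.015],[0,0,3,0,0,0,0.015],[0,0,3,0,0,0,0.015],[0,0,0,0,0,0,0.015]]]'

```text
clock: 17.6
eef_pos: [0.5754, -0.0992, 0.1422]
tcp_rot: [0.0, 0.613, 0.79, -0.0]
wrist_force: [-0.9, -0.2, 3.4]
opening: 0.29
```

Run:
```python
from h import *
s,R=state(1)
for n in ["wrist","scene"]:
  p=optics.get_image(n); pickle.dump(p,open(n+"11.pkl","wb"))
  c=proj(p,[[.575,-.098,.06]])[0].astype(int); print(n,c)
  w=40
  save(p,n+"11.png",10,(max(c[0]-w,0),max(c[1]-w*3//4,0),c[0]+w,c[1]+w*3//4))
state()
```

```text
t 17.6 pos [ 0.5754 -0.0992  0.1422] psi 104.45 zax [-3.e-04 -4.e-04 -1.e+00] j6 -29.8 F [-0.94 -0.2   3.39] T [-0.093  0.162  0.061] op 0.29
wrist [255 199]
scene [290 266]
t 17.7 pos [ 0.5754 -0.0992  0.1421] psi 104.5 zax [-3.e-04 -4.e-04 -1.e+00] j6 -29.8 F [-1.1   0.22  3.69] T [-0.136  0.245  0.041] op 0.289
```

View pics/scene11.png

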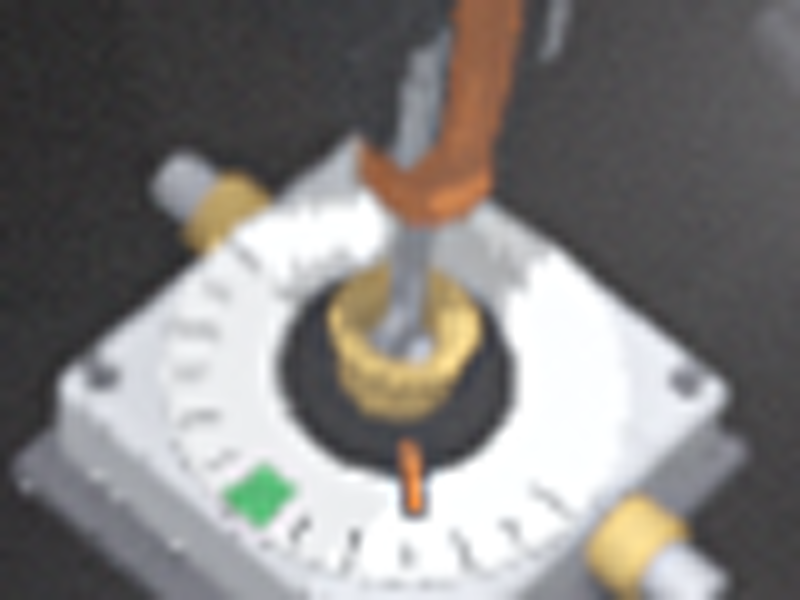

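View pics/wrist11.png

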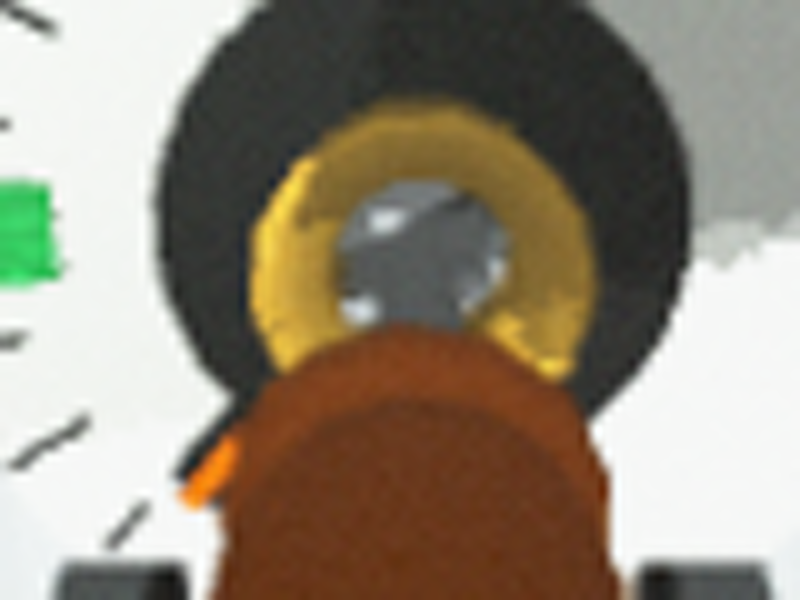

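Pointer has begun following (scene pointer tip moved from (432,510) to (414,512)); blade is engaged.

```bash
cat >> h.py <<'E'
def trim(p,c=None):
    # pointer by orange colour in annulus about axis at z=.0365
    im=cv2.cvtColor(p["image"],cv2.COLOR_RGB2HSV).astype(int); P=[];G=[]
    C=np.array([.5753,-.0975])
    for v in range(384):
        for u in range(512):
            h,s,w=im[v,u]
            if s>110 and w>80 and (h<14 or 45<h<85):
                x=onz(p,(u,v),.0365)[:2]-C; r=np.hypot(*x)
                if h<14 and .018<r<.036: P.append(x)
                if 45<h<85 and .03<r<.048: G.append(x)
    a=lambda L: np.degrees(np.arctan2(*np.mean(L,0)[::-1]))
    print("ptr n",len(P),a(P),"green n",len(G),a(G),"trim deg",-((a(P)-a(G)+180)%360-180))
E
python3 - <<'E'
from h import *
for n in ["scene0","scene8","scene10","scene11"]: trim(pickle.load(open(n+".pkl","rb")))
E
```

```text
ptr n 9 -105.78202554531583 green n 15 -162.88324990833544 trim deg -57.10122436301961
ptr n 8 -105.88696228647129 green n 16 -162.60231975480673 trim deg -56.71535746833544
ptr n 9 -106.28647509746517 green n 16 -162.60231975480673 trim deg -56.31584465734156
ptr n 9 -114.28353902138309 green n 16 -162.60231975480673 trim deg -48.31878073342364
```

Call:
servo_tool --deltas '[[[0,0,3,0,0,0,0.015],[0,0,3,0,0,0,0.015],[0,0,3,0,0,0,0.015],[0,0,3,0,0,0,0.015],[0,0,3,0,0,0,0.015],[0,0,3,0,0,0,0.015],[0,0,3,0,0,0,0.015],[0,0,3,0,0,0,0.015],[0,0,0,0,0,0,0.015]]]'

```text
clock: 18.6
eef_pos: [0.575, -0.0989, 0.1419]
tcp_rot: [-0.001, 0.763, 0.646, -0.0]
wrist_force: [-2.1, -0.1, 3.4]
opening: 0.289
```

Run:
```python
from h import *
s,R=state(1)
p=optics.get_image("scene"); trim(p)
```

```text
t 18.6 pos [ 0.575  -0.0989  0.1419] psi 80.49 zax [-1.4e-03  2.0e-04 -1.0e+00] j6 -5.8 F [-2.14 -0.09  3.4 ] T [0.01  0.414 0.035] op 0.289
ptr n 7 -140.61669437328206 green n 16 -162.60231975480673 trim deg -21.98562538152467
```

Call:
servo_tool --deltas '[[[0,0,3,0,-0.0004,0,0.015],[0,0,3,0,-0.0004,0,0.015],[0,0,3,0,0,0,0.015],[0,0,3,0,0,0,0.015],[0,0,3,0,0,0,0.015],[0,0,2.5,0,0,0,0.015],[0,0,2,0,0,0,0.015],[0,0,0,0,0,0,0.015],[0,0,0,0,0,0,0.015]]]'

```text
clock: 19.55
eef_pos: [0.5746, -0.0986, 0.142]
tcp_rot: [-0.0, 0.862, 0.508, -0.0]
wrist_force: [-1.8, 1.0, 2.6]
opening: 0.292
```

Run:
```python
from h import *
s,R=state(1)
p=optics.get_image("scene"); trim(p)
c=proj(p,[[.575,-.098,.06]])[0].astype(int)
w=40
save(p,"scene12.png",10,(max(c[0]-w,0),max(c[1]-w*3//4,0),c[0]+w,c[1]+w*3//4))
p=optics.get_image("wrist"); save(p,"wrist12.png",1.5)
```

```text
t 19.55 pos [ 0.5746 -0.0986  0.142 ] psi 61.03 zax [-5.e-04  5.e-04 -1.e+00] j6 13.6 F [-1.82  1.03  2.62] T [0.134 0.355 0.06 ] op 0.292
ptr n 9 -160.63477952931487 green n 17 -162.48200256186212 trim deg -1.847223032547248
```

View pics/scene12.png

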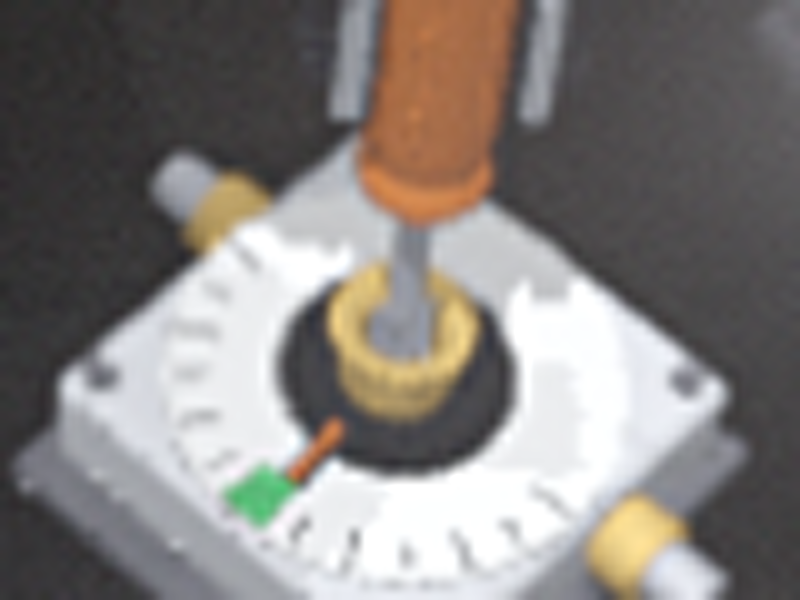

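View pics/wrist12.png

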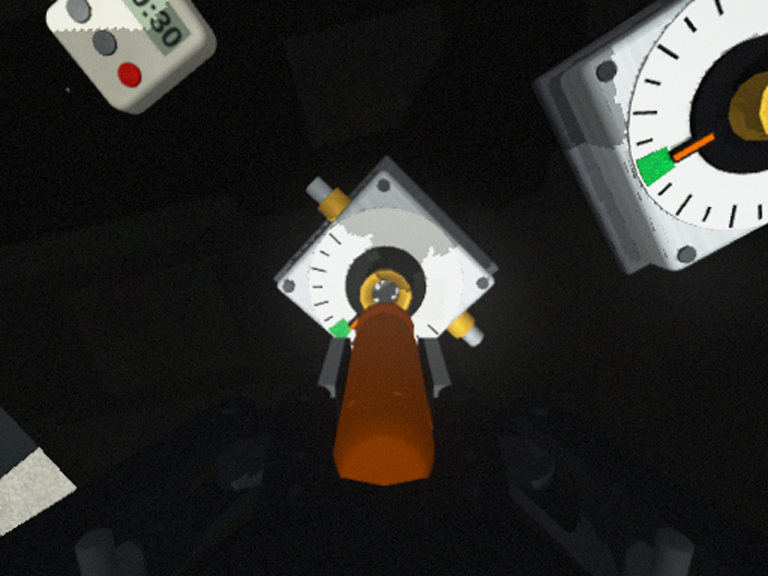

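Pointer's tip at (300,470) in the scene crop stands at the green band's middle (−2°). Back the blade off a few degrees to free the flanks, then lift.

Call:
servo_tool --deltas '[[[0,0,-2,0,0,0,0.015],[0,0,-2,0,0,0,0.015],[0,0,-2,0,0,-0.001,0.015],[0,0,0,0,0,-0.002,0.015],[0,0,0,0,0,-0.003,0.015],[0,0,0,0,0,-0.004,0.015],[0,0,0,0,0,-0.005,0.015],[0,0,0,0,0,-0.006,0.015],[0,0,0,0,0,-0.006,0.015]]]'

```text
clock: 20.55
eef_pos: [0.5748, -0.0989, 0.1696]
tcp_rot: [0.0, 0.834, 0.551, 0.0]
wrist_force: [0.2, 0.0, -1.2]
opening: 0.291
```

Call:
servo_tool --deltas '[[[0,0,0,0,0,-0.008,0.015],[0,0,0,0,0,-0.012,0.015],[0,0,-5,0,0,-0.015,0.015],[0,0,-7,0,0,-0.015,0.015],[0,0,-8,0,0,-0.015,0.015],[0,0,-8,0,0,-0.01,0.015],[0,0,0,0,0,0,0.015],[0,0,0,0,0,0,0.015]]]'

```text
clock: 21.35
eef_pos: [0.5749, -0.0989, 0.2446]
tcp_rot: [0.0, 0.677, 0.736, 0.0]
wrist_force: [0.7, -0.0, -0.5]
opening: 0.291
```

Run:
```python
from h import *
go([.521,.3015,.235])
p=optics.get_image("scene"); trim(p); save(p,"scene13.png",1.5)
```

```text
t 21.35 pos [ 0.5749 -0.0989  0.2446] psi 94.77 zax [ 9.e-04 -4.e-04 -1.e+00] j6 -20.1 F [ 0.65 -0.04 -0.48] T [0.055 0.035 0.035] op 0.291
tool delta [ 0.4035 -0.0204  0.0095]
ptr n 9 -160.63477952931487 green n 17 -162.48200256186212 trim deg -1.847223032547248
```

View pics/scene13.png

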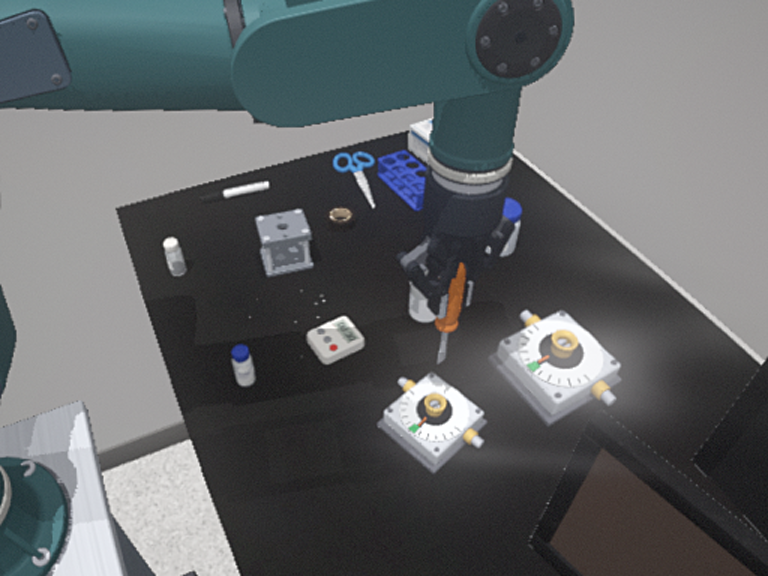

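Run:
```python
from h import *
s,R=state(1)
p=optics.get_image("scene"); w=optics.get_image("wrist")
pickle.dump(p,open("scene14.pkl","wb"));pickle.dump(w,open("wrist14.pkl","wb"))
tz=s["eef_pos"][2]-.1154+.011
e=s["eef_pos"].copy(); L=[[e[0],e[1],tz+z] for z in (0,.022,.065,.11,.155)]
print("expected scene",np.round(proj(p,L),1).tolist()); print("expected wrist",np.round(proj(w,L),1).tolist())
c=proj(p,[L[1]])[0].astype(int); save(p,"scene14.png",8,(c[0]-45,c[1]-55,c[0]+45,c[1]+20))
c=proj(w,[L[0]])[0].astype(int); save(w,"wrist14.png",8,(c[0]-45,c[1]-30,c[0]+45,c[1]+45)); print(c)
for r in optics.masks_of(p,"screwdriver"):
    v,u=np.nonzero(r["pixels"]); print(r["score"],r["centre"],len(u))
```

```text
t 21.4 pos [ 0.5746 -0.0988  0.2438] psi 94.8 zax [-5.e-04  1.e-04 -1.e+00] j6 -20.1 F [ 0.02  0.67 -1.16] T [-0.048  0.04  -0.028] op 0.29
expected scene [[294.1, 241.1], [295.2, 233.3], [297.6, 216.8], [300.3, 198.0], [303.2, 177.3]]
expected wrist [[256.3, 193.3], [256.2, 201.2], [256.2, 221.7], [256.2, 256.1], [256.2, 321.2]]
[256 193]
0.56 [299.5, 210.4] 561
```

View pics/scene14.png

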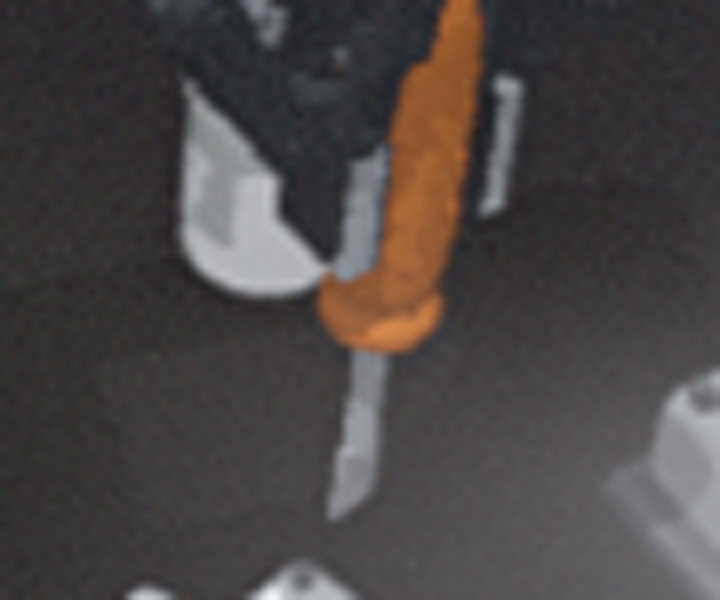

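View pics/wrist14.png

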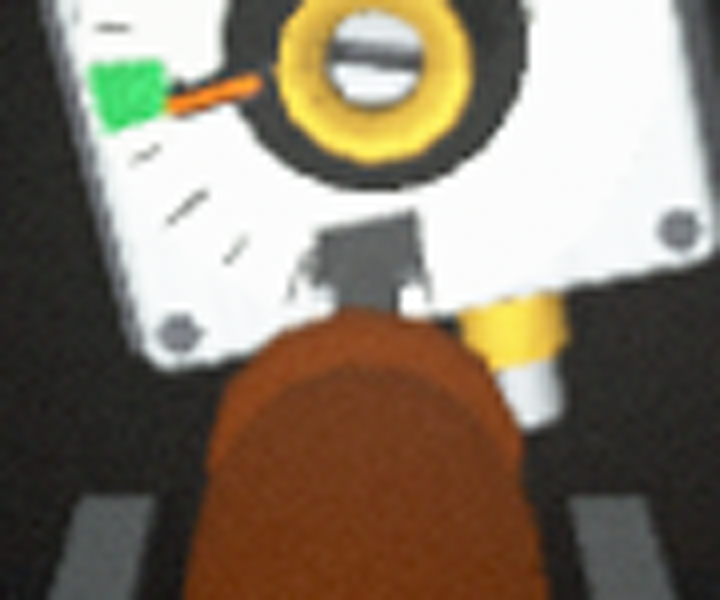

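Upright: tip at (293,241) against (294,241) expected; the pointer lies on green in the wrist view too. Back to the stand.

Call:
servo_tool --deltas '[[[0,0,1.8,0.01,0,0,0.015],[0,0,0,0.025,-0.001,0,0.015],[0,0,0,0.042,-0.001,0,0.015],[0,0,0,0.05,-0.001,0,0.015],[0,0,0,0.05,-0.001,0,0.015],[0,0,0,0.05,-0.001,0,0.015],[0,0,0,0.05,-0.001,0,0.015],[0,0,0,0.05,-0.001,0,0.015],[0,0,0,0.04,0,0,0.015],[0,0,0,0.02,0,0,0.015]]]'

```text
clock: 22.55
eef_pos: [0.545, 0.2907, 0.243]
tcp_rot: [-0.001, 0.686, 0.727, -0.0]
wrist_force: [0.1, 0.1, -0.3]
opening: 0.293
```

Call:
servo_tool --deltas '[[[0,0,0,0.008,0,0,0.015],[0,0,0,0.004,0,0,0.015],[0,0,0,0,0,0,0.015],[0,0,0,0,0,0,0.015],[0,0,0,0,0,0,0.015]]]'

```text
clock: 23.05
eef_pos: [0.546, 0.2978, 0.2443]
tcp_rot: [0.0, 0.688, 0.726, -0.0]
wrist_force: [0.0, -0.2, -0.6]
opening: 0.29
```

Run:
```python
from h import *
go([.521,.3015,.235])
```

```text
t 23.05 pos [0.546  0.2978 0.2443] psi 93.03 zax [ 2.e-04 -3.e-04 -1.e+00] j6 20.4 F [ 0.04 -0.21 -0.6 ] T [ 0.049  0.016 -0.008] op 0.29
tool delta [ 0.005  -0.0248  0.0093]
```

Call:
servo_tool --deltas '[[[0,0,0,0.002,-0.008,0.003,0.015],[0,0,0,0.002,-0.01,0.005,0.015],[0,0,0,0.001,-0.007,0.006,0.015],[0,0,0,0,0,0.006,0.015],[0,0,0,0,0,0.005,0.015],[0,0,0,0,0,0.005,0.015],[0,0,0,0,0,0,0.015],[0,0,0,0,0,0,0.015],[0,0,0,0,0,0,0.015]]]'

```text
clock: 23.95
eef_pos: [0.5207, 0.3027, 0.2143]
tcp_rot: [0.0, 0.688, 0.726, 0.0]
wrist_force: [-0.1, 0.6, -0.8]
opening: 0.289
```

Run:
```python
from h import *
go([.521,.3015,.1154])
p=optics.get_image("scene"); w=optics.get_image("wrist")
c=proj(p,[[.521,.3015,.1]])[0].astype(int); print(c);save(p,"scene15.png",10,(c[0]-35,c[1]-30,c[0]+35,c[1]+30))
c=proj(w,[[.521,.3015,.09]])[0].astype(int); print(c);save(w,"wrist15.png",10,(c[0]-35,c[1]-30,c[0]+35,c[1]+30))
```

```text
t 23.95 pos [0.5207 0.3027 0.2143] psi 93.13 zax [ 6.e-04  1.e-04 -1.e+00] j6 21.7 F [-0.09  0.62 -0.76] T [ 0.009 -0.01  -0.014] op 0.289
tool delta [-0.0013  0.0001  0.0989]
[187 142]
[256 188]
```

View pics/scene15.png

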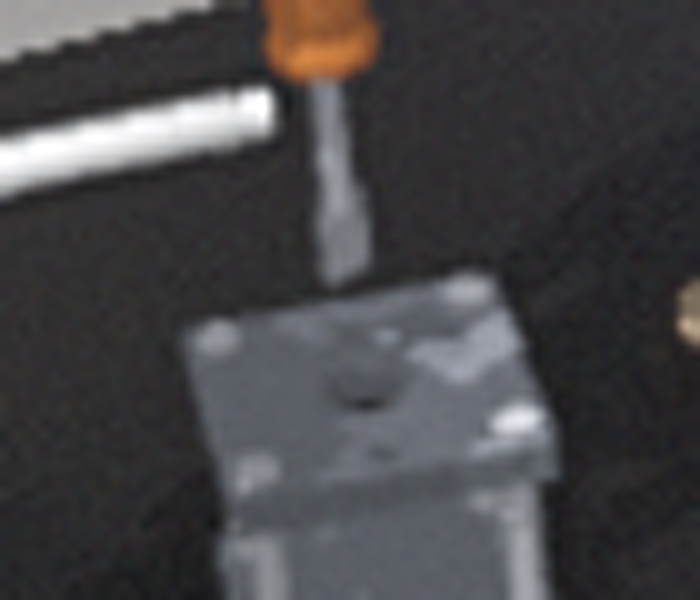

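View pics/wrist15.png

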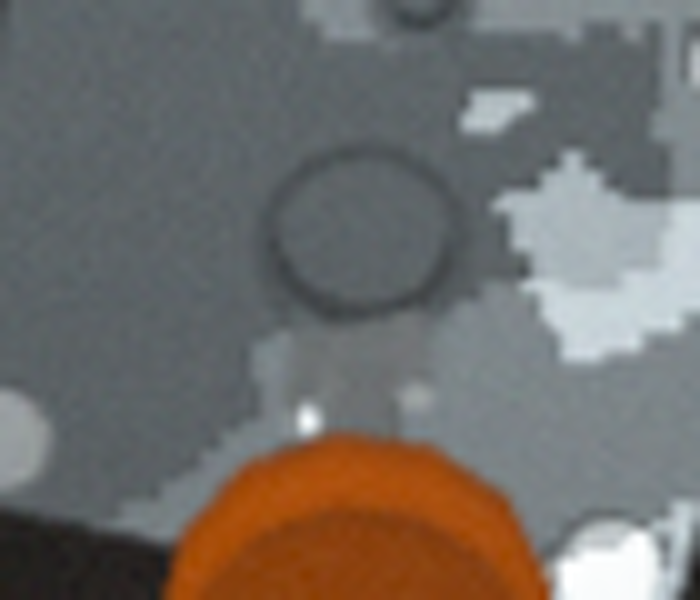

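Run:
```python
from h import *
s,R=state(0); w=optics.get_image("wrist")
g=lambda x,y:(256-35+x/10-.45,188-30+y/10-.45)
b=onz(w,g(362,333),.110);h=onz(w,g(362,232),.076);print(b,h,R.T@(h-b))
```

```text
[0.52133721 0.30487748 0.11      ] [0.52142386 0.30548726 0.076     ] [5.99020250e-04 9.30126186e-05 3.40001745e-02]
```

Blade centred over the hole within ~0.6 mm. Lower.

Call:
servo_tool --deltas '[[[0,0,0,0,0,0.006,0.015],[0,0,0,0,0,0.01,0.015],[0,0,0,0,0,0.012,0.015],[0,0,0,0,0,0.012,0.015],[0,0,0,0,0,0.012,0.015],[0,0,0,0,0,0.012,0.015],[0,0,0,0,0,0.012,0.015],[0,0,0,0,0,0.01,0.015],[0,0,0,0,0,0.006,0.015],[0,0,0,0,0,0.003,0.015]]]'

```text
clock: 25.1
eef_pos: [0.5201, 0.3026, 0.1181]
tcp_rot: [-0.0, 0.687, 0.726, -0.001]
wrist_force: [-1.1, -0.3, -1.6]
opening: 0.293
```

Call:
servo_tool --deltas '[[[0,0,0,0,0,0,0.015],[0,0,0,0,0,0,0.015],[0,0,0,0,0,0,0.015]]]'

```text
clock: 25.4
eef_pos: [0.5208, 0.3029, 0.1199]
tcp_rot: [0.0, 0.687, 0.726, 0.001]
wrist_force: [1.1, -0.3, -1.1]
opening: 0.287
```

Run:
```python
from h import *
go([.521,.3015,.1154])
```

```text
t 25.4 pos [0.5208 0.3029 0.1199] psi 93.14 zax [ 1.4e-03  6.0e-04 -1.0e+00] j6 21.7 F [ 1.13 -0.32 -1.06] T [-0.009  0.018 -0.032] op 0.287
tool delta [-0.0014  0.0001  0.0045]
```

Call:
servo_tool --deltas '[[[0,0,0,0,0,0.001,0.015],[0,0,0,0,0,0.001,0.015],[0,0,0,0,0,0.001,0.015],[0,0,0,0,0,0.0005,0.015],[0,0,0,0,0,0,0.015],[0,0,0,0,0,0,0.015]]]'

```text
clock: 26.0
eef_pos: [0.5204, 0.3027, 0.1155]
tcp_rot: [0.0, 0.687, 0.726, -0.0]
wrist_force: [-0.8, -0.1, -0.9]
opening: 0.294
```

Call:
servo_tool --deltas '[[[0,0,0,0,0,0.0005,0.015],[0,0,0,0,0,0.0005,0.015],[0,0,0,0,0,0,0.015],[0,0,0,0,0,0,0.015]]]'

```text
clock: 26.4
eef_pos: [0.5205, 0.3028, 0.1154]
tcp_rot: [0.0, 0.687, 0.726, 0.0]
wrist_force: [-1.6, -1.5, 4.7]
opening: 0.289
```

Shoulder meets the plate (force 4.7 N). Release.

Call:
servo_tool --deltas '[[[0,0,0,0,0,0,0.03],[0,0,0,0,0,0,0.04],[0,0,0,0,0,0,0.06],[0,0,0,0,0,0,0.085],[0,0,0,0,0,0,0.085],[0,0,0,0,0,0,0.085],[0,0,0,0,0,0,0.085],[0,0,0,0,0,0,0.085]]]'

```text
clock: 27.2
eef_pos: [0.5204, 0.3027, 0.1146]
tcp_rot: [0.0, 0.687, 0.726, -0.0]
wrist_force: [0.4, -0.3, 0.2]
opening: 0.993
```

Call:
servo_tool --deltas '[[[0,0,0,0,0,-0.005,0.085],[0,0,0,0,0,-0.015,0.085],[0,0,0,0,0,-0.025,0.085],[0,0,0,0,0,-0.03,0.085],[0,0,0,0,0,-0.03,0.085],[0,0,0,0,0,-0.03,0.085],[0,0,0,0,0,-0.01,0.085],[0,0,0,0,0,0,0.085],[0,0,0,0,0,0,0.085]]]'

```text
clock: 28.1
eef_pos: [0.52, 0.3025, 0.2585]
tcp_rot: [-0.0, 0.687, 0.726, -0.001]
wrist_force: [0.3, 1.0, -0.2]
opening: 0.994
```

Run:
```python
from h import *
state()
p=optics.get_image("scene"); trim(p); save(p,"scene16.png",1.5)
c=proj(p,[[.521,.3015,.1]])[0].astype(int); save(p,"scene16c.png",8,(c[0]-35,c[1]-35,c[0]+35,c[1]+35))
print(np.round(proj(p,[[.521,.301,.076],[.521,.301,.166]]),1),c)
t=optics.get_image("top");save(t,"top16.png",1.5)
```

```text
t 28.1 pos [0.52   0.3025 0.2585] psi 93.14 zax [-1.4e-03 -8.0e-04 -1.0e+00] j6 21.7 F [ 0.32  0.99 -0.18] T [-0.028 -0.     0.016] op 0.994
ptr n 9 -160.63477952931487 green n 17 -162.48200256186212 trim deg -1.847223032547248
[[188.2 150.6]
 [184.9 120.5]] [187 142]
```

View pics/scene16.png

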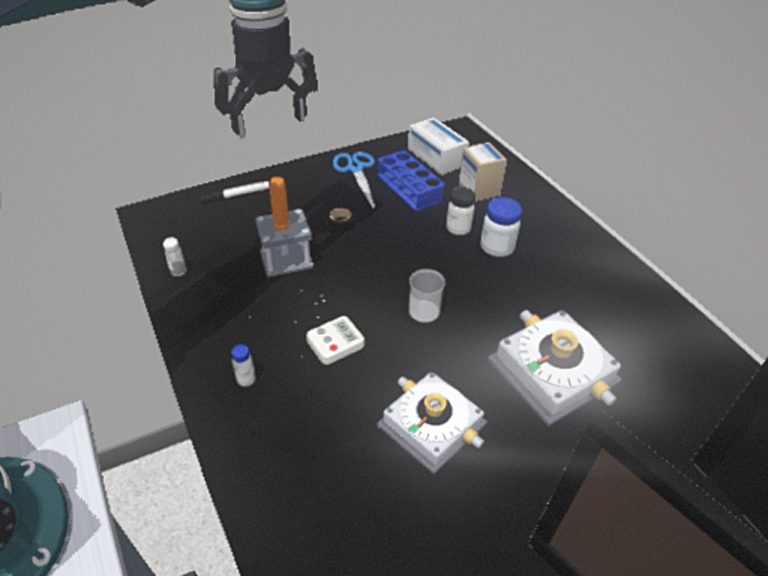

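View pics/scene16c.png

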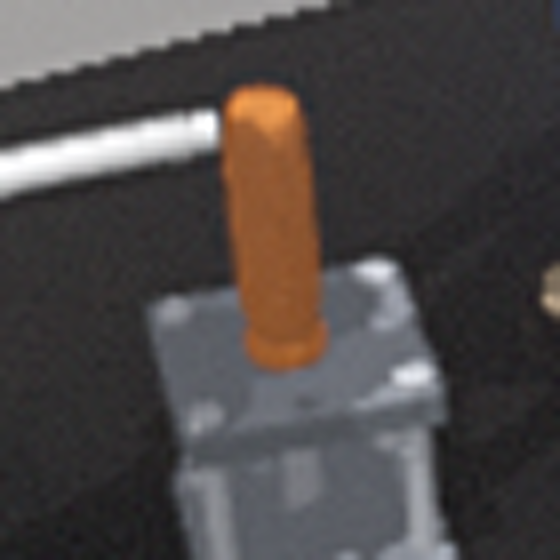

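View pics/top16.png

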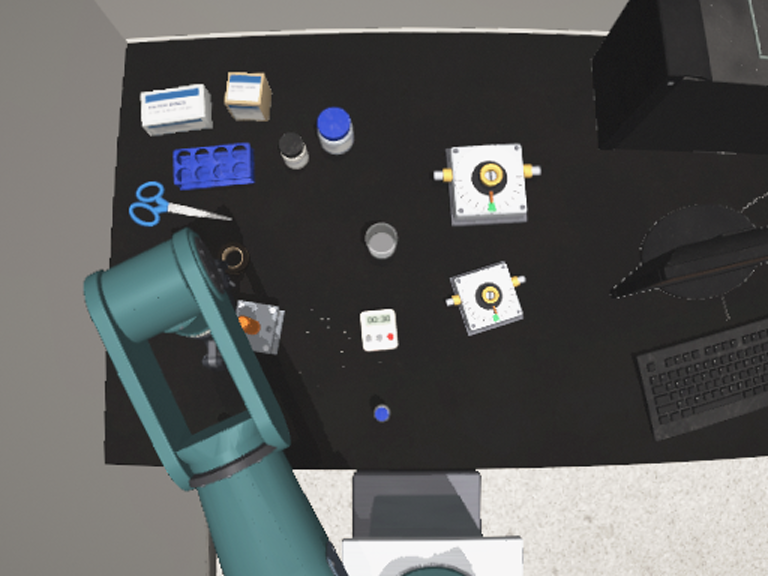

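Screwdriver sits upright with its shoulder on the plate at scene (188,150), same as at the start. The pointer of the smaller valve is on green, and beaker, timer and vial are unmoved. The gripper is clear, so I hand in.

Run:
```python
from h import *
t=optics.get_image("top"); trim(t)
print(robot.job_done())
```

```text
ptr n 5 -155.4801477834754 green n 10 -163.43551456655146 trim deg -7.955366783076073
the job is handed in; nothing more can be done
None
```

Run:
```python
from h import *
trim(pickle.load(open("top0.pkl","rb")))
w=pickle.load(open("wrist14.pkl","rb")); trim(w)
```

```text
ptr n 5 -103.55436987618731 green n 10 -163.43551456655146 trim deg -59.88114469036415
ptr n 15 -157.61359980430242 green n 61 -164.35849149547974 trim deg -6.744891691177315
```

Run:
```python
import h; from h import *
src=open("h.py").read()
for n,C in [("scene14",[.5750,-.0985]),("scene14",[.5755,-.0965])]:
    exec(src[src.index("def trim"):].replace("[.5753,-.0975]",str(C))); trim(pickle.load(open(n+".pkl","rb")))
w=pickle.load(open("wrist14.pkl","rb"))
g=lambda x,y:(256-45+x/8-.45,193-30+y/8-.45)
P=[onz(w,g(x,y),.0365)[:2] for x,y in [(258,86),(170,105),(128,95)]]
a=lambda d:np.degrees(np.arctan2(d[1],d[0]))
c=onz(w,g(375,65),.0555)[:2];print("axis",c,"line dir",a(P[1]-P[0]),"ptr mid",a((P[0]+P[1])/2-c),"green",a(P[2]-c))
```

```text
ptr n 9 -162.6565464860017 green n 16 -164.01642563235856 trim deg -1.3598791463568602
ptr n 9 -158.62878941295352 green n 16 -161.45680953111466 trim deg -2.8280201181611346
axis [ 0.5757419  -0.09628105] line dir -162.7597391391178 ptr mid -155.51812071886437 green -162.19559251536077
```

I did the whole job in about 28 s of the 72 s, and the last pictures look right, though the camera estimates of the final pointer angle disagree.

- **What I did:** I took the orange screwdriver from its stand and lowered it into the collar of the smaller valve, with the blade already lined up with the slot I could see in the wrist picture. It met no resistance until the slot's bottom, with about 2–3 N of pressing force there. I then turned the tool clockwise, lifted out, and set the screwdriver back in its hole. The force rose to about 4.7 N as the shoulder met the plate, and I released it.
- **Last checks that passed:** In the scene view the screwdriver is upright with its shoulder on the plate. The gripper is clear and open. The beaker, timer and vial look unmoved.
- **Check that disagreed:** The band allows ±7.4° from its middle.

| Camera | Pointer from the band's middle |
|---|---|
| Scene | −1.4° to −2.8° |
| Wrist | about −7°; the pointer line's own direction in that picture points within about 1° of the middle |
| Top | −8° after the job, from only 5 pixels of the pointer; at the start it read −60° against the scene's −57° |

I believe the scene value, which stayed the same from the turn until just before I handed in. The top reading came only as I handed in, and the wrist reading came after that. So a pointer near the edge of the band is unlikely but not ruled out.

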